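Log the reagents and charge the ball mill

TASK

Prepare the bench mill for a run: first turn its blue timer knob back to the zero stop, then take the yellow scanner and read the barcode on each reagent pack that is there, in the order white, blue, red cap, aiming squarely at the label from about 8 cm and holding it still for two seconds at each. Stand the scanner back on its black charging pad, then pour all the grinding balls from the beaker into the steel jar on the mill and stand the empty beaker upright on its green mat. Keep the packs standing and leave the other bottle and jar alone.

Things in the scene. Friction and masses are not known exactly. Their poses are not given: they have to be found in the camera images.
- mill: low white bench mill, fixed, housing 180 (x) x 300 (y) x 80 mm tall. Origin: centre of its underside, on the bench. Its x axis points away from its display face. On its deck stand the grinding jar (local y = +75 mm) and the timer knob (local x = -20, y = -85 mm).
- jar_floor (a point): centre of the inner floor, 86 mm above the bench, of the open steel grinding jar clamped on the mill's deck. Jar: outside diameter 100 mm, wall 4 mm; its rim is 49 mm above this point (135 mm above the bench).
- timer (a joint): angle of the blue timer knob on the mill's deck, 0 to 3.0 rad. 0 is its zero stop; the value grows clockwise seen from above, so turning it back is counterclockwise. Stays where it is left (light friction).
- timer_grip (a point): point on the knob's vertical axis at the height to grip its bar. The knob has an upright grip bar about 48 mm long and 10 mm thick; at timer = 0 the bar lies along the mill's x axis, and it turns with the knob.
- pad: black charging pad for the scanner, fixed, 110 x 110 x 8 mm. Origin: centre of its underside.
- scanner: yellow pistol-shaped barcode scanner, 125 mm tall, 0.22 kg, standing on the pad on its 60 x 60 x 12 mm foot. Origin: centre of the foot's underside; z up along the handle, x forward. Its head is a box x = -35 to +55 mm, 38 mm wide in y, z = 85 to 125 mm; grip it across the width at local (10, 0, 105) mm. The black nose looks along local (0.707, 0, -0.707), 45 degrees down.
- scanner_window (a point): centre of the red window on the scanner's nose, local (76, 0, 89) mm
- scanner_focus (a point): reading point of the scanner: 80 mm straight out from the window along the beam, local (133, 0, 32) mm. It must lie on a label to read it.
- beaker: clear plastic beaker, outside diameter 56 mm at the foot and 68 mm at the rim, 75 mm tall, wall 3 mm, floor 5 mm, 0.12 kg, holding the grinding balls. Origin: centre of its underside, z up.
- mat: green square mat lying flat on the bench, 150 x 150 mm, 1 mm: the beaker's place. Origin: its centre.
- pack_white: reagent pack with a white cap and white band: white plastic block 80 (x) x 70 (y) x 100 mm tall plus a cap 38 mm across and 20 mm high, 0.4 kg, loose on the bench; may be absent. Origin: centre of its underside, z up. The upper front edge (-x side) is cut off at 45 degrees and carries the barcode label.
- pack_white_label (a point): centre of the barcode label on the sloping shoulder of the white pack, local (-24, 0, 84) mm; label 40 x 56 mm, its normal points along the pack's local (-0.707, 0, 0.707)
- pack_blue: reagent pack with a blue cap and blue band: white plastic block 80 (x) x 70 (y) x 100 mm tall plus a cap 38 mm across and 20 mm high, 0.4 kg, loose on the bench; may be absent. Origin: centre of its underside, z up. The upper front edge (-x side) is cut off at 45 degrees and carries the barcode label.
- pack_blue_label (a point): centre of the barcode label on the sloping shoulder of the blue pack, local (-24, 0, 84) mm; label 40 x 56 mm, its normal points along the pack's local (-0.707, 0, 0.707)
- pack_red: reagent pack with a red cap and red band: white plastic block 80 (x) x 70 (y) x 100 mm tall plus a cap 38 mm across and 20 mm high, 0.4 kg, loose on the bench; may be absent. Origin: centre of its underside, z up. The upper front edge (-x side) is cut off at 45 degrees and carries the barcode label.
- pack_red_label (a point): centre of the barcode label on the sloping shoulder of the red pack, local (-24, 0, 84) mm; label 40 x 56 mm, its normal points along the pack's local (-0.707, 0, 0.707)
- ball0_center (a point): centre of a ceramic grinding ball, 16 mm diameter, 13 g, in the beaker at the start; may be absent
- ball1_center (a point): centre of a ceramic grinding ball, 16 mm diameter, 13 g, in the beaker at the start; may be absent
- ball2_center (a point): centre of a ceramic grinding ball, 16 mm diameter, 13 g, in the beaker at the start; may be absent
- ball3_center (a point): centre of a ceramic grinding ball, 16 mm diameter, 13 g, in the beaker at the start; may be absent
- ball4_center (a point): centre of a ceramic grinding ball, 16 mm diameter, 13 g, in the beaker at the start; may be absent
- ball5_center (a point): centre of a ceramic grinding ball, 16 mm diameter, 13 g, in the beaker at the start; may be absent
- solvent: clear glass bottle with a blue cap, 72 mm across, 150 mm tall: bystander. Origin: centre of its underside.
- amber: amber glass jar with a black cap, 68 mm across, 120 mm tall: bystander. Origin: centre of its underside.
Not all that is in view belongs to the job. There is more than one size of the pad; the one meant has the size given above.

How it is judged:
By the outcome, as a careful person would: the job done as asked, in the order asked, and still so for the second after the job is handed in, with the robot touching nothing.
Of pack_white, pack_blue, pack_red only 2 to 3 are there at a start; the rules pass over those that are not, and their reading is None.
Of ball0, ball1, ball2, ball3, ball4, ball5 only 4 to 6 are there at a start; the rules pass over those that are not, and their reading is None.
At some moment in a run one of pack_white, pack_blue, pack_red, beaker may be knocked a few centimetres aside while the robot is not near it.
It also fails if it takes over 176 s, if anything falls off the work surface, if the arm or the gripper's body presses on something with over 40 N, if the wrist force passes 120 N, or if a joint passes its speed limit or range.

ROBOT

A 6-joint arm with a two-finger parallel gripper is mounted at the origin on the work surface. World frame = base frame: x ahead of the robot, y to its left, z up, the work surface at z = 0. Lengths are in m, angles in degrees, forces in N, time in s.
With the tool pointing down it reaches from about 0.25 to 0.725 m from the base axis. Payload 9.7 kg.
Tool frame: the origin (TCP) lies on the centre line of the jaws, within the pads' length; the fingertips stand tip_extent ahead of it and the grasp point (between the pads) lies 3 mm ahead of it (tip_extent is the distance from the TCP to the fingertips, in m); z points along the fingers, y is the line along which they close (so a half turn about z gives the same grasp; the last joint's range is limited). The gripper opens to 85 mm and grips with 20 to 120 N. Pads are 22 mm wide; open, the fingers measure 114 mm over their backs; the gripper's body (76 mm by 85 mm) begins 54 mm behind the grasp point. The pads swing forward as they close: fully open they stand 13 mm farther back than shut.
Start: joints at [64.114, 4.979, 10.078, 95.1, 0, 90], TCP at [0.24, 0.495, 0.253] pointing down, gripper open.
Joint ranges: [-179.16, 179.16], [-48.56, 103.87], [-65.8, 70.77], [-126.05, 130.52], [-82.76, 87.17], [-180, 180]. Speed limits (degrees/s): [127.2, 127.2, 147.25, 180, 180, 180].

INTERFACE

Orientations are given as [roll, pitch, yaw] about the fixed x, y, z axes, in that order (R = Rz(yaw) Ry(pitch) Rx(roll)).
In Python, from workcell import * gives the robot as it stands.
- The arm moves only by the tool servo_tool, never from a script. Its argument "rows" is a list of rows, each an object with "offset": the shift along the tool's x, y, z as a fraction of full scale, a list of three; "yaw": the turn about the tool's z as a fraction of full scale; "claw": the closure, from 0 (fully open) to 1 (shut). A call has 1 to 12 rows; each row is the pose to reach, as a shift and turn from the pose commanded when the call began, along the tool's axes at that moment, turning the shorter way round; what a row does not reach only later rows make up. Full scale, the value 1, is 0.1 m for a shift and pi rad for a turn. A row lasts 1/8 s, in which the tool goes at most 62.5 mm and 10.7 degrees, less where a joint would pass 70% of its speed; a pose out of reach is approached as far as the arm can. A call with a number of a shift or a turn outside -1 to 1 is refused whole. A call with a gripper value outside its range is refused whole. The fingers move at their own pace and stop on an object; "squeeze" is the grip in N (left out, the last holds). Time passes only in rows, so rows that repeat a pose let the fingers close. It gives the time, the measured TCP pose, the force, the opening and the grip force at its end, in the units of the state.
- get_obs(): the state, without advancing time (a new reading comes with each control period).
- camera(name): name is "side" or "top" or "wrist"; returns (picture, depth): 400x640x3 uint8, red, green, blue; 400x640 float32, m along the optical axis (not along the pixel's ray), 0 where there is no reading.
- camera_info(name): a dict with "fx", "fy", "cx", "cy" (pixels), "cam_to_world" (4x4, takes a point from camera to world coordinates); the wrist camera has in their place "hand_eye" (4x4, takes a point from camera to tool coordinates, whose origin is the TCP and whose axes are the flange's). Camera axes: x right, y up, looking along -z (the intrinsics and any distortion apply to the point x, -y, -z); pixel columns grow to the right and rows downward; lengths in m; the calibration is good to about 2 mm. The wrist camera is an equidistant fisheye: a pixel r from the principal point sees the ray r / f radians off the axis. A picture is of the moment at which its call begins: read the wrist's pose just before it. camera_info takes no time and is no camera call.
- job_done(): hands the job in; it is judged then, once.
The state is a dict: "time": time; "q": joint angles; "qd": joint speeds; "joint_efforts": joint torques, N m; "ee_pos": TCP position; "tcp_rot": TCP orientation; "wrist_force": force on the tool from outside, world axes, zero at the start; "torque": the same for the moment, N m; "opening": finger opening in m; "grasp_force": force on a finger pad.
Only numpy, scipy, OpenCV 4.12 (cv2) and the standard library are available. Lean on these libraries where they do the work, as an engineer would, in place of code of your own. Each camera call takes 0.05 s, during which the arm holds its last target. There are 200 camera calls.

## Working session

There is one attempt and no reset: what is moved stays moved. The work goes in short steps, Python scripts to look and compute and a tool call to move; the robot and the scene stay as the last step left them, time stands still between calls to the robot, and variables do not carry over. Pictures are saved under pics/ and viewed, at most 14 in all, crops included, and the job is handed in when it is done.

Besides the shell and the picture viewer there is one more tool, called after "Request:" as a command line: name --argument value ..., lists and objects as JSON in quotes. servo_tool: Moves the arm, as the interface text tells. Its arguments: {"type":"object","properties":{"rows":{"type":"array"},"squeeze":{"type":"number"}},"required":["rows"]}

```bash
ls; mkdir -p pics; cat > h.py <<'E'
from workcell import *
import numpy as np, cv2
from scipy.spatial.transform import Rotation as R
E
python3 - <<'E'
from h import *
o=get_obs(); print({k:np.round(v,4) if not isinstance(v,dict) else v for k,v in o.items()})
for n in ("side","top","wrist"):
    p,d=camera(n); np.savez(f"pics/{n}0.npz",p=p,d=d); cv2.imwrite(f"pics/{n}0.png",p[:,:,::-1]); print(n,camera_info(n), (d>0).mean())
E
```

```text
pics
{'time': np.float64(0.0), 'q': array([6.41156e+01, 5.01110e+00, 1.00338e+01, 9.50997e+01, 9.00000e-04,
       9.00006e+01]), 'qd': array([ 0.0914,  0.0193,  0.0591, -0.0162, -0.0299, -0.0062]), 'joint_efforts': array([ 3.20000e-03, -5.20387e+01,  4.64805e+01,  1.62000e-02,
        3.00000e-04,  0.00000e+00]), 'ee_pos': array([0.24  , 0.4946, 0.2526]), 'tcp_rot': array([-1.799230e+02, -9.000000e-04,  1.541151e+02]), 'wrist_force': array([-0.0663, -0.0032,  0.88  ]), 'torque': array([-0.0103, -0.0145,  0.0271]), 'grasp_force': np.float64(0.0), 'opening': np.float64(0.0858)}
side {'fx': 454.70662727787976, 'fy': 454.70662727787976, 'cx': 312.7117989007589, 'cy': 204.11571089570816, 'cam_to_world': array([[ 0.95409828, -0.17375443,  0.24393824,  0.88104067],
       [ 0.29908256,  0.59543316, -0.74566009, -1.17296584],
       [-0.01568717,  0.78439069,  0.62006867,  0.98200434],
       [ 0.        ,  0.        ,  0.        ,  1.        ]])} 0.9960703125
top {'fx': 457.79593479265515, 'fy': 457.79593479265515, 'cx': 315.51800879206326, 'cy': 201.21264538477342, 'cam_to_world': array([[-3.01945519e-03,  9.85399068e-01, -1.70233837e-01,
         3.03740671e-01],
       [-9.99829722e-01,  1.24189278e-04,  1.84529533e-02,
        -8.40263128e-02],
       [ 1.82046642e-02,  1.70260568e-01,  9.85230902e-01,
         1.34952380e+00],
       [ 0.00000000e+00,  0.00000000e+00,  0.00000000e+00,
         1.00000000e+00]])} 0.99593359375
wrist {'fx': 309.70691628693146, 'fy': 309.70691628693146, 'cx': 315.82581541103417, 'cy': 200.26584341018267, 'hand_eye': array([[ 6.45266443e-04,  9.52734114e-01,  3.03804693e-01,
         7.74899590e-02],
       [ 9.99999657e-01, -7.72641810e-04,  2.99060519e-04,
        -5.60437789e-04],
       [ 5.19657367e-04,  3.03804396e-01, -9.52734286e-01,
        -1.20962176e-01],
       [ 0.00000000e+00,  0.00000000e+00,  0.00000000e+00,
         1.00000000e+00]])} 0.99588671875
```

View pics/top0.png

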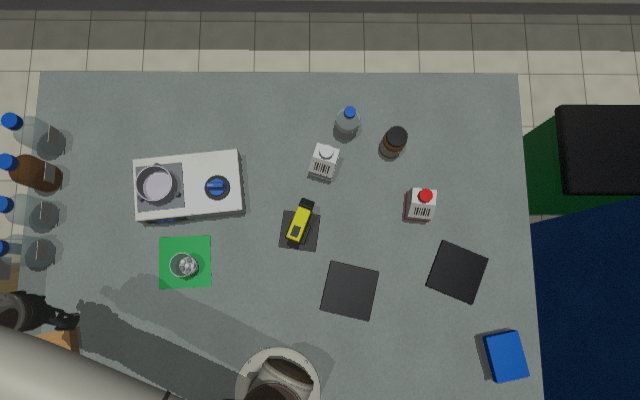

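View pics/side0.png

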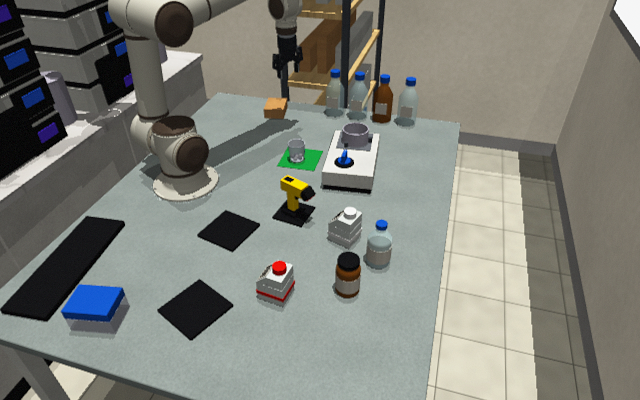

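The white and red packs are there (top view at 323,160 and 422,203), blue is absent. The other things in the top view:
- Scanner at (300,222), standing on the small pad.
- Mill at (188,186), with the jar at (157,184) and the knob at (217,187).
- Beaker at (184,265) on the mat.

Next I measure them by colour and depth.

```bash
cat >> h.py <<'E'
def world(n,d,info=None):
    i=info or camera_info(n); v,u=np.mgrid[0:400,0:640]
    P=np.stack([(u-i["cx"])/i["fx"]*d,-(v-i["cy"])/i["fy"]*d,-d],-1)
    T=i["cam_to_world"]; return P@T[:3,:3].T+T[:3,3]
def hsv(p): return cv2.cvtColor(p,cv2.COLOR_RGB2HSV).astype(int)
def rect(W,m,lo,hi):
    k=m&(W[...,2]>lo)&(W[...,2]<hi); q=W[k]
    if len(q)<4: return None
    (c,s,a)=cv2.minAreaRect((q[:,:2]*1000).astype(np.float32)); return len(q),np.round(c,1),np.round(s,1),round(a,1),np.round(q[:,2].mean()*1000,1),np.round(q.mean(0)*1000,1)
E
cat > m.py <<'E'
from h import *
for n in ("top","side"):
    z=np.load(f"pics/{n}0.npz"); p,d=z["p"],z["d"]; W=world(n,d); H=hsv(p); h,s,v=H[...,0],H[...,1],H[...,2]
    x,y,Z=W[...,0],W[...,1],W[...,2]; work=(x>0.1)&(x<0.9)&(abs(y)<0.62)
    print(n,"bench z",np.median(Z[work&(abs(Z)<.02)]))
    yel=work&(abs(h-28)<6)&(s>150)&(v>60); print(" yellow head",rect(W,yel,.115,.135), rect(W,yel,.08,.15))
    grn=work&(abs(h-65)<12)&(s>120); print(" mat",rect(W,grn,-.02,.02))
    blue=work&(abs(h-110)<12)&(s>120)
    nb=(x>.3)&(x<.65)&(y>.0)&(y<.45)
    for a,b in((.075,.1),(.1,.115),(.115,.16)): print(" knob",a,b,rect(W,blue&nb,a,b))
    mill=(s<50)&(v>130)&(y>.1)&(y<.6)&(x>.3)&(x<.7); print(" deck",rect(W,mill,.07,.09))
    jar=(y>.2)&(y<.55)&(x>.3)&(x<.7); print(" jar rim",rect(W,jar,.125,.145))
    for nm,m in(("white",(x>.45)&(x<.66)&(y<0)&(y>-.14)),("red",(x>.35)&(x<.55)&(y>-.42)&(y<-.25))):
        print(" ",nm,"top",rect(W,m,.092,.106),"cap",rect(W,m,.112,.128))
    red=work&((h<6)|(h>174))&(s>150)&(v>80); print(" redcap",rect(W,red,.11,.13))
    bk=(x>.15)&(x<.42)&(y>.15)&(y<.42); print(" beaker",rect(W,bk,.066,.085),rect(W,bk,.03,.09))
    pad=work&(v<45)&(s<80)
    print(" pad",rect(W,pad&(x>.3)&(x<.48)&(y<.05)&(y>-.13),-.01,.02))
E
python3 m.py
```

```text
top bench z 0.0003490262678984557
 yellow head (340, array([454.3, -60.5]), array([38.2, 92.2]), 68.5, np.float64(131.7), array([457.1, -62.4, 131.7])) (401, array([454.3, -60.5]), array([38.2, 92.2]), 68.5, np.float64(132.4), array([457.4, -62. , 132.4]))
 mat (2072, array([359.2, 272.7]), array([149. , 150.3]), 2.9, np.float64(1.0), array([361. , 271.3,   1. ]))
 knob 0.075 0.1 (134, array([564. , 170.2]), array([50. , 46.3]), 23.7, np.float64(93.6), array([560.4, 168.8,  93.6]))
 knob 0.1 0.115 (15, array([548.8, 164.3]), array([21.8, 43.3]), 15.5, np.float64(107.1), array([554.4, 163.7, 107.1]))
 knob 0.115 0.16 (68, array([560.6, 169.2]), array([13.5, 43.2]), 3.9, np.float64(123.7), array([560.5, 167.1, 123.7]))
 deck (4559, array([490.8, 247.6]), array([345.6, 299.6]), 6.2, np.float64(80.7), array([572.3, 241.7,  80.7]))
 jar rim (252, array([563.5, 330.3]), array([99.8, 99.2]), 36.6, np.float64(133.2), array([564.1, 331.9, 133.2]))
  white top (139, array([ 556.1, -111.5]), array([ 43.2, 205.6]), 85.0, np.float64(98.3), array([ 634.3, -116.1,   98.3])) cap (147, array([553.1, 
[... 1918 characters left out ...]
rray([524.6, -94.2, 120. ]))
  red top (47, array([ 524.9, -395.3]), array([49.2, 49.1]), 0.0, np.float64(98.3), array([ 522.2, -399.5,   98.3])) cap (97, array([ 533., -405.]), array([29.3, 33.4]), 89.8, np.float64(119.8), array([ 533.9, -407. ,  119.8]))
 redcap (144, array([ 533.5, -409. ]), array([34.1, 40.9]), 20.3, np.float64(119.1), array([ 535.5, -412.1,  119.1]))
 beaker (88, array([349.2, 259.3]), array([62.2, 75.9]), 18.4, np.float64(71.8), array([348.9, 263.2,  71.8])) (274, array([347.8, 261.3]), array([65.9, 76.1]), 49.3, np.float64(57.4), array([349.4, 258.8,  57.4]))
 pad (308, array([436.5, -62.4]), array([115.1,  88.9]), 87.9, np.float64(10.3), array([439.2, -80.7,  10.3]))
```

```bash
cat >> h.py <<'E'
def shoulder(W,cx,cy,r=.075):
    "fit the 45 deg shoulder; return face-centre/label, yaw(deg) of pack x, n"
    x,y,z=W[...,0],W[...,1],W[...,2]
    k=(np.hypot(x-cx,y-cy)<r)&(z>.073)&(z<.096); q=W[k]; g=None; rng=np.random.default_rng(0)
    best=0
    for _ in range(400):
        a=q[rng.choice(len(q),3,False)]; n=np.cross(a[1]-a[0],a[2]-a[0]); l=np.linalg.norm(n)
        if l<1e-6: continue
        n/=l; n*=np.sign(n[2]) or 1
        if not .6<n[2]<.8: continue
        i=abs((q-a[0])@n)<.002
        if i.sum()>best: best=i.sum(); g=i
    s=q[g]; c=s.mean(0); n=np.linalg.svd(s-c)[2][2]; n*=np.sign(n[2])
    yaw=np.degrees(np.arctan2(-n[1],-n[0])); f=np.array([-n[0],-n[1]]); f/=np.hypot(*f); l=np.array([-f[1],f[0]])
    la=(s[:,:2]@l); al=s[:,:2]@f
    return dict(n=len(s),c=np.round(c*1000,1),yaw=round(yaw,1),nz=round(n[2],3),lat=np.round([la.min()*1000,la.max()*1000],1),alz=round(1000*(al-s[:,2]).mean(),1),f=f,l=l)
def label(r):
    "label centre from shoulder fit: z=84"
    lat=sum(r["lat"])/2; al=r["alz"]+84; return r["f"]*al+r["l"]*lat
def plan(now,ang,tgt,ang2):
    "now/tgt mm xyz, ang = world angle of tool y; prints offsets (tool axes at call start)"
    d=np.array(tgt,float)-now; t=(ang-ang2+180)%360-180
    def ax(a): a=np.radians(a); y=np.array([np.cos(a),np.sin(a),0]); x=np.array([-y[1],y[0],0]); return np.array([x,y,[0,0,-1]])
    o=ax(ang)@d; n1=max(1,abs(o/100).max()); f=1/n1 if n1>1 else 1
    print("call1 offset",np.round(o/100*f,3),"yaw",round(t/180,4),"rows>=",int(max(np.linalg.norm(o)*f/50,abs(t)/9))+1,"rest" if f<1 else "")
    if f<1: o2=ax(ang2)@(d*(1-f)); print(" remaining offset in new axes",np.round(o2/100,3))
def cur():
    o=get_obs(); Rm=R.from_euler("xyz",o["tcp_rot"],degrees=True).as_matrix(); return o["ee_pos"]*1000,np.degrees(np.arctan2(Rm[1,1],Rm[0,1])),o
E
python3 - <<'E'
from h import *
for n in("top","side"):
    W=world(n,np.load(f"pics/{n}0.npz")["d"])
    for nm,c in(("white",(.545,-.1)),("red",(.52,-.4))):
        r=shoulder(W,*c); print(n,nm,r,label(r).round(1))
p,a,o=cur(); print(p,a); plan(p,a,(562,168,200),2.5)
E
```

```text
top white {'n': 40, 'c': array([ 612.2, -117.8,   77.1]), 'yaw': np.float64(-16.7), 'nz': np.float64(0.716), 'lat': array([35.6, 89.7]), 'alz': np.float64(543.1), 'f': array([ 0.95777009, -0.28753515]), 'l': array([0.28753515, 0.95777009])} [ 618.6 -120.3]
top red {'n': 159, 'c': array([ 493.6, -405. ,   84.4]), 'yaw': np.float64(-7.4), 'nz': np.float64(0.741), 'lat': array([-372.5, -302.6]), 'alz': np.float64(457.0), 'f': array([ 0.99175292, -0.12816455]), 'l': array([0.12816455, 0.99175292])} [ 493.3 -404.1]
side white {'n': 6, 'c': array([519.7, -95. ,  89.6]), 'yaw': np.float64(-97.5), 'nz': np.float64(0.606), 'lat': array([501.7, 626.2]), 'alz': np.float64(-63.1), 'f': array([-0.13007643, -0.99150397]), 'l': array([ 0.99150397, -0.13007643])} [556.4 -94.1]
side red {'n': 83, 'c': array([ 493.2, -410.4,   84.8]), 'yaw': np.float64(-5.2), 'nz': np.float64(0.723), 'lat': array([-393.7, -323. ]), 'alz': np.float64(443.5), 'f': array([ 0.9958818 , -0.09066108]), 'l': array([0.09066108, 0.9958818 ])} [ 492.8 -404.7]
[240.07505528 494.68215489 252.73597114] 64.11166120339219
call1 offset [-1.    -0.355  0.122] yaw 0.3423 rows>= 7 rest
 remaining offset in new axes [-2.617  2.363  0.405]
```

Request:
servo_tool --rows '[{"offset": [-1, -0.355, 0], "yaw": 0.342, "claw": 0}, {"offset": [-1, -0.355, 0], "yaw": 0.342, "claw": 0}, {"offset": [-1, -0.355, 0], "yaw": 0.342, "claw": 0}, {"offset": [-1, -0.355, 0], "yaw": 0.342, "claw": 0}, {"offset": [-1, -0.355, 0], "yaw": 0.342, "claw": 0}, {"offset": [-1, -0.355, 0], "yaw": 0.342, "claw": 0}, {"offset": [-1, -0.355, 0], "yaw": 0.342, "claw": 0}]'

```text
time: 1.02
ee_pos: [0.3145, 0.4192, 0.253]
tcp_rot: [-180.0, 0.0, 92.6]
wrist_force: [0.5, 0.4, 0.2]
opening: 0.0855
grasp_force: 0.0
```

Request:
servo_tool --rows '[{"offset": [-0.87, 0.79, 0], "yaw": 0, "claw": 0}, {"offset": [-0.87, 0.79, 0], "yaw": 0, "claw": 0}, {"offset": [-0.87, 0.79, 0], "yaw": 0, "claw": 0}]'

```text
time: 1.4
ee_pos: [0.3993, 0.3336, 0.2531]
tcp_rot: [180.0, 0.0, 92.5]
wrist_force: [-0.6, 1.1, 0.0]
opening: 0.0855
grasp_force: 0.0
```

Request:
servo_tool --rows '[{"offset": [-0.87, 0.79, 0], "yaw": 0, "claw": 0}, {"offset": [-0.87, 0.79, 0], "yaw": 0, "claw": 0}, {"offset": [-0.87, 0.79, 0], "yaw": 0, "claw": 0}]'

```text
time: 1.78
ee_pos: [0.4816, 0.2507, 0.2527]
tcp_rot: [-180.0, 0.0, 92.5]
wrist_force: [-0.1, 1.0, -0.3]
opening: 0.0857
grasp_force: 0.0
```

Request:
servo_tool --rows '[{"offset": [-0.87, 0.79, 0.5], "yaw": 0, "claw": 0}, {"offset": [-0.87, 0.79, 0.5], "yaw": 0, "claw": 0}, {"offset": [-0.87, 0.79, 0.5], "yaw": 0, "claw": 0}, {"offset": [-0.87, 0.79, 0.5], "yaw": 0, "claw": 0}]'

```text
time: 2.28
ee_pos: [0.5624, 0.17, 0.2033]
tcp_rot: [-180.0, -0.0, 92.6]
wrist_force: [0.3, -0.2, 0.1]
opening: 0.0853
grasp_force: 0.0
```

```bash
cat >> h.py <<'E'
def wristW():
    o=get_obs(); p,d=camera("wrist"); i=camera_info("wrist"); v,u=np.mgrid[0:400,0:640]
    a=(u-i["cx"])/i["fx"]; b=(v-i["cy"])/i["fy"]; r=np.hypot(a,b)+1e-9; t=np.minimum(r,1.4)
    P=np.stack([a/r*np.tan(t)*d,-b/r*np.tan(t)*d,-d],-1); T=i["hand_eye"]; Q=P@T[:3,:3].T+T[:3,3]
    M=R.from_euler("xyz",o["tcp_rot"],degrees=True).as_matrix(); return p,d,Q@M.T+o["ee_pos"]
E
python3 - <<'E'
from h import *
p,d,W=wristW(); cv2.imwrite("pics/w1.png",p[:,:,::-1])
H=hsv(p); x,y=W[...,0],W[...,1]
b=(abs(H[...,0]-110)<12)&(H[...,1]>120)&(np.hypot(x-.562,y-.168)<.06)
for lo,hi in((.085,.1),(.118,.135)): print(rect(W,b,lo,hi))
print(rect(W,(x>.45)&(y<.45),.126,.14))
E
```

```text
(1747, array([560.6, 169.1]), array([48.3, 49.4]), 1.6, np.float64(93.9), array([560.8, 172.6,  93.9]))
(1121, array([561. , 170.6]), array([14.2, 44.6]), 2.1, np.float64(123.8), array([560.9, 171.5, 123.8]))
(1420, array([584.8, 245.6]), array([ 92.5, 169.2]), 16.2, np.float64(134.2), array([565.3, 293.3, 134.2]))
```

View pics/w1.png

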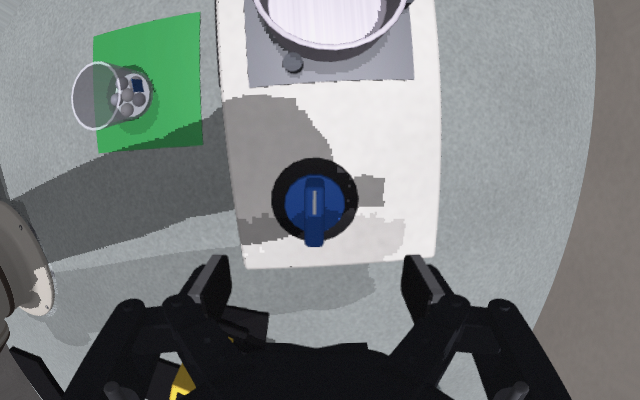

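The wrist view shows the knob at (314,200), its bar along tool x with the pointer up, and the beaker at (120,95) with several balls in it. I go down and grip the bar.

Request:
servo_tool --rows '[{"offset": [-0.01, -0.014, 0.4], "yaw": 0, "claw": 0}, {"offset": [-0.01, -0.014, 0.8], "yaw": 0, "claw": 0}, {"offset": [-0.01, -0.014, 0.83], "yaw": 0, "claw": 0}, {"offset": [-0.01, -0.014, 0.83], "yaw": 0, "claw": 1}, {"offset": [-0.01, -0.014, 0.83], "yaw": 0, "claw": 1}, {"offset": [-0.01, -0.014, 0.83], "yaw": 0, "claw": 1}, {"offset": [-0.01, -0.014, 0.83], "yaw": 0, "claw": 1}, {"offset": [-0.01, -0.014, 0.83], "yaw": 0, "claw": 1}, {"offset": [-0.01, -0.014, 0.83], "yaw": 0, "claw": 1}, {"offset": [-0.01, -0.014, 0.83], "yaw": 0, "claw": 1}]' --squeeze 25

```text
time: 3.58
ee_pos: [0.5613, 0.1679, 0.1211]
tcp_rot: [-180.0, -0.0, 92.6]
wrist_force: [-5.7, 0.2, 6.7]
opening: 0.0134
grasp_force: 26.4
```

Request:
servo_tool --rows '[{"offset": [0, 0, 0], "yaw": -0.05, "claw": 1}, {"offset": [0, 0, 0], "yaw": -0.1, "claw": 1}, {"offset": [0, 0, 0], "yaw": -0.15, "claw": 1}, {"offset": [0, 0, 0], "yaw": -0.2, "claw": 1}, {"offset": [0, 0, 0], "yaw": -0.25, "claw": 1}, {"offset": [0, 0, 0], "yaw": -0.3, "claw": 1}, {"offset": [0, 0, 0], "yaw": -0.35, "claw": 1}, {"offset": [0, 0, 0], "yaw": -0.4, "claw": 1}, {"offset": [0, 0, 0], "yaw": -0.44, "claw": 1}, {"offset": [0, 0, 0], "yaw": -0.47, "claw": 1}, {"offset": [0, 0, 0], "yaw": -0.49, "claw": 1}, {"offset": [0, 0, 0], "yaw": -0.5, "claw": 1}]'

```text
time: 5.08
ee_pos: [0.5635, 0.1705, 0.1212]
tcp_rot: [179.7, 0.3, -177.3]
wrist_force: [7.3, 13.5, -1.0]
opening: 0.0135
grasp_force: 25.5
```

Request:
servo_tool --rows '[{"offset": [0, 0, 0], "yaw": 0.0, "claw": 1}, {"offset": [0, 0, 0], "yaw": -0.01, "claw": 1}, {"offset": [0, 0, 0], "yaw": -0.02, "claw": 1}, {"offset": [0, 0, 0], "yaw": -0.03, "claw": 1}, {"offset": [0, 0, 0], "yaw": -0.035, "claw": 1}, {"offset": [0, 0, 0], "yaw": -0.035, "claw": 1}]'

```text
time: 5.82
ee_pos: [0.5635, 0.1705, 0.1213]
tcp_rot: [179.7, 0.3, -171.1]
wrist_force: [8.3, 14.4, -1.6]
opening: 0.0137
grasp_force: 42.0
```

```bash
python3 - <<'E'
from h import *
p,a,o=cur(); print(p,a,o["torque"],o["wrist_force"],o["opening"],o["q"])
E
```

```text
[563.53774123 170.52847394 121.31046821] 98.8622602985155 [ 2.91466573 -1.5434299  -1.00202018] [ 8.29414441 14.4381707  -1.6298969 ] 0.013675374370886353 [16.72708918  9.36134213  0.31692669 80.61589634  0.24381085  7.86631348]
```

Request:
servo_tool --rows '[{"offset": [0, 0, 0], "yaw": 0, "claw": 0.5}, {"offset": [0, 0, 0], "yaw": 0, "claw": 0}, {"offset": [0, 0, 0], "yaw": 0, "claw": 0}, {"offset": [0, 0, 0], "yaw": 0, "claw": 0}, {"offset": [0, 0, 0], "yaw": 0, "claw": 0}, {"offset": [0, 0, -0.4], "yaw": 0, "claw": 0}, {"offset": [0, 0, -0.9], "yaw": 0, "claw": 0}, {"offset": [0, 0, -0.9], "yaw": 0, "claw": 0}]'

```text
time: 6.82
ee_pos: [0.563, 0.1683, 0.2148]
tcp_rot: [180.0, 0.4, -171.1]
wrist_force: [0.9, 0.5, -0.6]
opening: 0.0857
grasp_force: 0.0
```

```bash
python3 - <<'E'
from h import *
p,d,W=wristW()
H=hsv(p); x,y=W[...,0],W[...,1]
b=(abs(H[...,0]-110)<12)&(H[...,1]>120)&(np.hypot(x-.562,y-.168)<.06)
print(rect(W,b,.118,.135))
k=(H[...,1]<40)&(H[...,2]>150)&(W[...,2]>.072)&(W[...,2]<.084); print("deck",rect(W,k,.07,.09))
p,d=camera("top"); np.savez("pics/top1.npz",p=p,d=d); W=world("top",d); H=hsv(p);x,y=W[...,0],W[...,1]
b=(abs(H[...,0]-110)<12)&(H[...,1]>120)&(np.hypot(x-.562,y-.168)<.06);print(rect(W,b,.115,.135))
r=shoulder(W,.625,-.117,.07); print(r,label(r)); r=shoulder(W,.52,-.4); print(r,label(r))
for c in((.635,-.12),(.53,-.4)):
  m=np.hypot(x-c[0],y-c[1])<.08; print(rect(W,m,.094,.106),rect(W,m,.113,.126))
p,a,o=cur(); print(p,a); plan(p,a,(454,-61,190),68.5-180 if 0 else 68.5)
E
```

```text
(1020, array([560.3, 169.9]), array([44.5, 14.3]), 6.9, np.float64(123.8), array([559.4, 169.7, 123.8]))
deck (27057, array([565.1,  79.2]), array([309.2, 658.2]), 13.8, np.float64(80.3), array([566.5, 202.5,  80.3]))
(71, array([560.9, 168.7]), array([44.7, 13.9]), 4.0, np.float64(123.1), array([560.9, 169.2, 123.1]))
{'n': 162, 'c': array([ 621. , -123.2,   85.5]), 'yaw': np.float64(-19.9), 'nz': np.float64(0.769), 'lat': array([ 58.7, 128.4]), 'alz': np.float64(540.4), 'f': array([ 0.9404923 , -0.33981499]), 'l': array([0.33981499, 0.9404923 ])} [ 619.03308609 -124.19742679]
{'n': 156, 'c': array([ 494.2, -407.1,   84.6]), 'yaw': np.float64(-5.8), 'nz': np.float64(0.777), 'lat': array([-387.4, -316.9]), 'alz': np.float64(448.4), 'f': array([ 0.99480997, -0.1017503 ]), 'l': array([0.1017503 , 0.99480997])} [ 493.80545839 -404.4941925 ]
(310, array([ 652.3, -135. ]), array([69. , 58.5]), 71.6, np.float64(99.6), array([ 649.6, -134.3,   99.6])) (142, array([ 657.3, -136.6]), array([34. , 36.6]), 86.9, np.float64(120.1), array([ 657. , -136.6,  120.1]))
(311, array([ 527. , -408.1]), array([70.5, 59.9]), 83.4, np.float64(99.4), array([ 526.2, -405.9,   99.4])) (148, array([ 532.8, -408.2]), array([36.4, 36.9]), 1.0, np.float64(119.7), array([ 532.9, -408.4,  119.7]))
[561.83395037 168.0022454  210.47392775] 98.85238149297513
call1 offset [ 0.676 -1.     0.098] yaw 0.1686 rows>= 4 rest
 remaining offset in new axes [ 0.086 -1.321  0.107]
```

Request:
servo_tool --rows '[{"offset": [0.676, -1, 0], "yaw": 0.169, "claw": 0}, {"offset": [0.676, -1, 0], "yaw": 0.169, "claw": 0}, {"offset": [0.676, -1, 0], "yaw": 0.169, "claw": 0}, {"offset": [0.676, -1, 0], "yaw": 0.169, "claw": 0}]'

```text
time: 7.42
ee_pos: [0.5097, 0.0582, 0.2092]
tcp_rot: [-180.0, -0.1, 158.4]
wrist_force: [-0.2, 1.0, 0.7]
opening: 0.0852
grasp_force: 0.0
```

Request:
servo_tool --rows '[{"offset": [0.045, -0.66, 0], "yaw": 0, "claw": 0}, {"offset": [0.045, -0.66, 0], "yaw": 0, "claw": 0}, {"offset": [0.045, -0.66, 0], "yaw": 0, "claw": 0}]'

```text
time: 7.8
ee_pos: [0.4819, -0.0007, 0.2098]
tcp_rot: [180.0, -0.0, 158.6]
wrist_force: [1.2, -0.1, -0.1]
opening: 0.0853
grasp_force: 0.0
```

Request:
servo_tool --rows '[{"offset": [0.045, -0.66, 0], "yaw": 0, "claw": 0}, {"offset": [0.045, -0.66, 0], "yaw": 0, "claw": 0}, {"offset": [0.045, -0.66, 0], "yaw": 0, "claw": 0}, {"offset": [0.045, -0.66, 0], "yaw": 0, "claw": 0}]'

```text
time: 8.3
ee_pos: [0.4539, -0.0596, 0.2101]
tcp_rot: [180.0, -0.0, 158.5]
wrist_force: [0.9, -0.2, -0.4]
opening: 0.0853
grasp_force: 0.0
```

```bash
python3 - <<'E'
from h import *
p,d,W=wristW(); cv2.imwrite("pics/w2.png",p[:,:,::-1])
H=hsv(p); x,y=W[...,0],W[...,1]
yl=(abs(H[...,0]-28)<6)&(H[...,1]>150)&(H[...,2]>60); print(rect(W,yl,.125,.145))
p,a,o=cur(); print(p,a); plan(p,a,(454,-61,116),68.5)
E
```

```text
(3878, array([453.9, -60. ]), array([37.6, 92.9]), 69.2, np.float64(133.1), array([451.5, -59.7, 133.1]))
[453.83526218 -59.6417656  210.04912969] 68.5487054562994
call1 offset [-0.007 -0.012  0.94 ] yaw 0.0003 rows>= 2
```

View pics/w2.png

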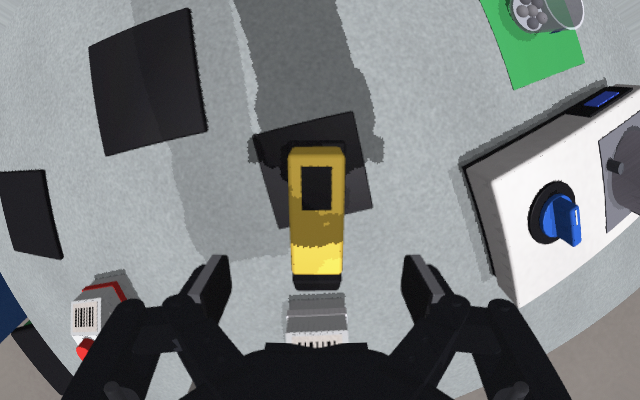

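The scanner head is at (316,215), centred between the jaws, with its nose away from the camera mount. I grip it.

Request:
servo_tool --rows '[{"offset": [0, -0.005, 0.4], "yaw": 0, "claw": 0}, {"offset": [0, -0.005, 0.8], "yaw": 0, "claw": 0}, {"offset": [0, -0.005, 0.94], "yaw": 0, "claw": 0}, {"offset": [0, -0.005, 0.94], "yaw": 0, "claw": 0}, {"offset": [0, -0.005, 0.94], "yaw": 0, "claw": 1}, {"offset": [0, -0.005, 0.94], "yaw": 0, "claw": 1}, {"offset": [0, -0.005, 0.94], "yaw": 0, "claw": 1}, {"offset": [0, -0.005, 0.94], "yaw": 0, "claw": 1}, {"offset": [0, -0.005, 0.94], "yaw": 0, "claw": 1}, {"offset": [0, -0.005, 0.94], "yaw": 0, "claw": 1}]' --squeeze 60

```text
time: 9.6
ee_pos: [0.4538, -0.0611, 0.1173]
tcp_rot: [180.0, 0.1, 158.4]
wrist_force: [0.7, 1.1, 6.4]
opening: 0.0377
grasp_force: 60.5
```

Request:
servo_tool --rows '[{"offset": [0, 0, -0.1], "yaw": 0, "claw": 1}, {"offset": [0, 0, -0.3], "yaw": 0, "claw": 1}, {"offset": [0, 0, -0.5], "yaw": 0, "claw": 1}, {"offset": [0, 0, -0.7], "yaw": 0, "claw": 1}, {"offset": [0, 0, -0.8], "yaw": 0, "claw": 1}, {"offset": [0, 0, -0.8], "yaw": 0, "claw": 1}]'

```text
time: 10.35
ee_pos: [0.4533, -0.0612, 0.1966]
tcp_rot: [180.0, 0.0, 158.4]
wrist_force: [0.3, -0.0, -2.4]
opening: 0.0374
grasp_force: 60.3
```

```bash
python3 - <<'E'
from h import *
p,a,o=cur(); print(p,a,o["opening"])
for n in("top","side"):
    p,d=camera(n); np.savez(f"pics/{n}2.npz",p=p,d=d); W=world(n,d); H=hsv(p); x,y=W[...,0],W[...,1]
    if n=="side": cv2.imwrite("pics/s2.png",cv2.resize(p[130:290,200:440,::-1],(720,480)))
    pad=(H[...,2]<50)&(H[...,1]<90)&(np.hypot(x-.445,y+.06)<.1); print(n,"pad",rect(W,pad,.003,.016))
    r=shoulder(W,.625,-.117,.07); print(r,label(r)) 
E
```

```text
[453.3158117  -61.22279616 196.6359417 ] 68.42846542263024 0.03737360153379102
top pad None
{'n': 39, 'c': array([ 617.3, -144.4,   87.9]), 'yaw': np.float64(-14.2), 'nz': np.float64(0.768), 'lat': array([-3.5, 64.3]), 'alz': np.float64(545.9), 'f': array([ 0.96949855, -0.24509704]), 'l': array([0.24509704, 0.96949855])} [ 618.13808794 -124.91386725]
side pad (597, array([448.1, -61.8]), array([119.9, 112. ]), 80.9, np.float64(8.4), array([449.6, -62.5,   8.4]))
{'n': 41, 'c': array([ 631.5, -161.8,   86.4]), 'yaw': np.float64(55.2), 'nz': np.float64(0.636), 'lat': array([-642.4, -581.6]), 'alz': np.float64(141.2), 'f': array([0.57072075, 0.82114422]), 'l': array([-0.82114422,  0.57072075])} [ 631.06657456 -164.35941856]
```

View pics/s2.png

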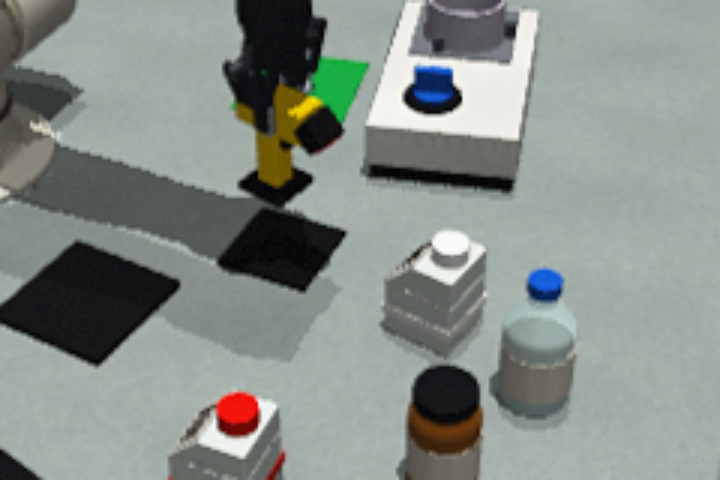

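```bash
python3 - <<'E'
from h import *
p,d,W=wristW(); x,y=W[...,0],W[...,1]
for c in((.625,-.117,.07),(.5,-.4,.075)):
    try: r=shoulder(W,*c); print(r["n"],r["c"],r["yaw"],r["lat"],r["nz"],label(r))
    except Exception as e: print(e)
p,a,o=cur(); plan(p,a,(502.7,-84.2,161.3),71)
E
```

```text
a must be a positive integer unless no samples are taken
734 [ 494.  -400.5   84.7] -7.3 [-374.2 -301.7] 0.717 [ 492.9145699  -404.07621716]
call1 offset [-0.549 -0.031  0.341] yaw -0.0143 rows>= 2
```

Request:
servo_tool --rows '[{"offset": [-0.14, 0, 0.08], "yaw": 0, "claw": 1}, {"offset": [-0.28, -0.01, 0.17], "yaw": -0.007, "claw": 1}, {"offset": [-0.41, -0.02, 0.26], "yaw": -0.014, "claw": 1}, {"offset": [-0.5, -0.03, 0.31], "yaw": -0.014, "claw": 1}, {"offset": [-0.55, -0.03, 0.34], "yaw": -0.014, "claw": 1}, {"offset": [-0.55, -0.03, 0.34], "yaw": -0.014, "claw": 1}, {"offset": [-0.55, -0.03, 0.34], "yaw": -0.014, "claw": 1}, {"offset": [-0.55, -0.03, 0.34], "yaw": -0.014, "claw": 1}]'

```text
time: 11.5
ee_pos: [0.5031, -0.0841, 0.1627]
tcp_rot: [180.0, 0.0, 161.0]
wrist_force: [0.3, -0.8, -3.4]
opening: 0.0376
grasp_force: 60.4
```

```bash
python3 - <<'E'
from h import *
p,a,o=cur(); print(p,a)
for n in("top","side"):
    p,d=camera(n); np.savez(f"pics/{n}3.npz",p=p,d=d); W=world(n,d); x,y=W[...,0],W[...,1]
    if n=="side": cv2.imwrite("pics/s3.png",cv2.resize(p[150:270,240:420,::-1],(720,480),interpolation=cv2.INTER_CUBIC))
    m=np.hypot(x-.635,y+.13)<.08; print(n,rect(W,m,.094,.106),rect(W,m,.113,.126))
    H=hsv(p); yl=(abs(H[...,0]-28)<6)&(H[...,1]>150)&(H[...,2]>50)&(np.hypot(x-.49,y+.08)<.1); print(rect(W,yl,.03,.2))
E
```

```text
[503.14482694 -84.08059297 162.72442062] 70.95901624262379
top None (4, array([ 661. , -141.3]), array([ 0.9, 17.7]), 80.4, np.float64(118.2), array([ 663.4, -141.6,  118.2]))
None
side (172, array([ 653.8, -137.5]), array([74.3, 56.1]), 73.5, np.float64(99.8), array([ 657. , -150.1,   99.8])) (95, array([ 658.3, -139.7]), array([33. , 36.4]), 14.2, np.float64(119.7), array([ 658.9, -140.6,  119.7]))
(382, array([508.5, -95.7]), array([86., 66.]), 22.2, np.float64(140.9), array([508.9, -95.5, 140.9]))
```

View pics/s3.png

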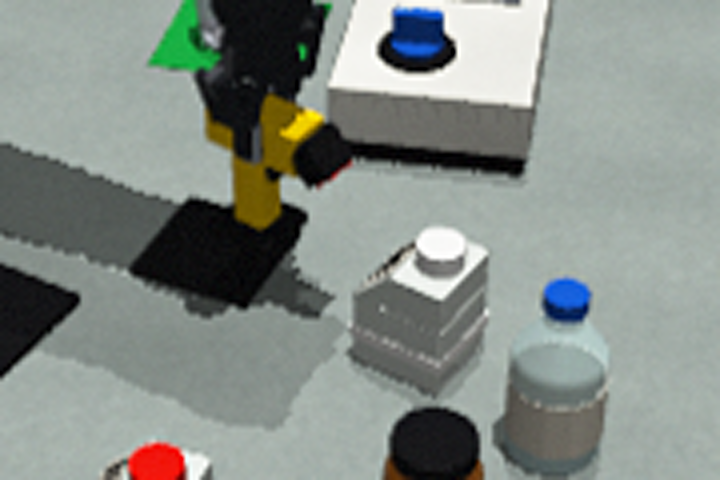

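The scanner is upright, with its nose pointing at the white label from about 8 cm. I hold it there.

Request:
servo_tool --rows '[{"offset": [0, 0, 0.01], "yaw": 0, "claw": 1}, {"offset": [0, 0, 0.01], "yaw": 0, "claw": 1}, {"offset": [0, 0, 0.01], "yaw": 0, "claw": 1}, {"offset": [0, 0, 0.01], "yaw": 0, "claw": 1}, {"offset": [0, 0, 0.01], "yaw": 0, "claw": 1}, {"offset": [0, 0, 0.01], "yaw": 0, "claw": 1}, {"offset": [0, 0, 0.01], "yaw": 0, "claw": 1}, {"offset": [0, 0, 0.01], "yaw": 0, "claw": 1}, {"offset": [0, 0, 0.01], "yaw": 0, "claw": 1}, {"offset": [0, 0, 0.01], "yaw": 0, "claw": 1}, {"offset": [0, 0, 0.01], "yaw": 0, "claw": 1}, {"offset": [0, 0, 0.01], "yaw": 0, "claw": 1}]'

```text
time: 13.1
ee_pos: [0.5032, -0.0841, 0.1613]
tcp_rot: [180.0, -0.0, 161.0]
wrist_force: [-0.1, -0.3, -1.6]
opening: 0.0374
grasp_force: 60.4
```

Request:
servo_tool --rows '[{"offset": [0, 0, 0], "yaw": 0, "claw": 1}, {"offset": [0, 0, 0], "yaw": 0, "claw": 1}, {"offset": [0, 0, 0], "yaw": 0, "claw": 1}, {"offset": [0, 0, 0], "yaw": 0, "claw": 1}, {"offset": [0, 0, 0], "yaw": 0, "claw": 1}, {"offset": [0, 0, 0], "yaw": 0, "claw": 1}, {"offset": [0, 0, 0], "yaw": 0, "claw": 1}, {"offset": [0, 0, 0], "yaw": 0, "claw": 1}, {"offset": [0, 0, 0], "yaw": 0, "claw": 1}, {"offset": [0, 0, 0], "yaw": 0, "claw": 1}, {"offset": [0, 0, 0], "yaw": 0, "claw": 1}, {"offset": [0, 0, 0], "yaw": 0, "claw": 1}]'

```text
time: 14.6
ee_pos: [0.5032, -0.0842, 0.1613]
tcp_rot: [180.0, -0.0, 161.0]
wrist_force: [-0.1, 0.0, -1.9]
opening: 0.0372
grasp_force: 60.4
```

```bash
python3 - <<'E'
from h import *
p,d=camera("top"); W=world("top",d); x,y=W[...,0],W[...,1]
r=shoulder(W,.5,-.4); L=label(r); print(r["n"],r["c"],r["yaw"],r["lat"],L)
m=np.hypot(x-.53,y+.4)<.08; print(rect(W,m,.094,.106),rect(W,m,.113,.126))
print(cur()[:2])
p,a,o=cur(); y=np.radians(-6.7); plan(p,a,(L[0]-123*np.cos(y),L[1]-123*np.sin(y),161.3),83.3)
E
```

```text
158 [ 494.5 -401.3   85.3] -9.5 [-351.6 -281.3] [ 492.85506229 -403.51249061]
(317, array([ 527.4, -407.6]), array([71.5, 58.8]), 82.2, np.float64(99.4), array([ 525.5, -405.9,   99.4])) (154, array([ 533.2, -408.9]), array([36.9, 35.9]), 38.2, np.float64(119.9), array([ 532.8, -408.4,  119.9]))
(array([503.20537173, -84.1718935 , 161.27530531]), np.float64(70.95220925311882))
call1 offset [ 0.078 -1.    -0.   ] yaw -0.0686 rows>= 3 rest
 remaining offset in new axes [ 0.671 -2.223 -0.   ]
```

Request:
servo_tool --rows '[{"offset": [0.02, -0.2, 0], "yaw": 0, "claw": 1}, {"offset": [0.04, -0.4, 0], "yaw": -0.02, "claw": 1}, {"offset": [0.06, -0.7, 0], "yaw": -0.04, "claw": 1}, {"offset": [0.08, -1, 0], "yaw": -0.067, "claw": 1}, {"offset": [0.08, -1, 0], "yaw": -0.067, "claw": 1}]'

```text
time: 15.28
ee_pos: [0.4624, -0.1774, 0.1613]
tcp_rot: [-180.0, -0.0, 172.9]
wrist_force: [0.6, 0.2, -2.9]
opening: 0.0375
grasp_force: 60.8
```

Request:
servo_tool --rows '[{"offset": [0.08, -0.25, 0], "yaw": 0, "claw": 1}, {"offset": [0.16, -0.5, 0], "yaw": 0, "claw": 1}, {"offset": [0.22, -0.74, 0], "yaw": 0, "claw": 1}]'

```text
time: 15.65
ee_pos: [0.4322, -0.247, 0.1613]
tcp_rot: [180.0, 0.0, 173.0]
wrist_force: [-0.5, 0.2, -2.9]
opening: 0.0374
grasp_force: 61.3
```

Request:
servo_tool --rows '[{"offset": [0.08, -0.25, 0], "yaw": 0, "claw": 1}, {"offset": [0.16, -0.5, 0], "yaw": 0, "claw": 1}, {"offset": [0.22, -0.74, 0], "yaw": 0, "claw": 1}, {"offset": [0.22, -0.74, 0], "yaw": 0, "claw": 1}]'

```text
time: 16.15
ee_pos: [0.4012, -0.3182, 0.1612]
tcp_rot: [180.0, 0.0, 172.9]
wrist_force: [0.8, 1.2, -3.0]
opening: 0.0377
grasp_force: 61.3
```

Request:
servo_tool --rows '[{"offset": [0.08, -0.25, 0], "yaw": 0, "claw": 1}, {"offset": [0.16, -0.5, 0], "yaw": 0, "claw": 1}, {"offset": [0.2, -0.65, 0], "yaw": 0, "claw": 1}, {"offset": [0.215, -0.74, 0], "yaw": 0, "claw": 1}, {"offset": [0.215, -0.74, 0], "yaw": 0, "claw": 1}, {"offset": [0.215, -0.74, 0], "yaw": 0, "claw": 1}, {"offset": [0.215, -0.74, 0], "yaw": 0, "claw": 1}]'

```text
time: 17.02
ee_pos: [0.3713, -0.388, 0.1614]
tcp_rot: [180.0, 0.0, 173.0]
wrist_force: [-0.0, 0.2, -3.6]
opening: 0.0375
grasp_force: 61.7
```

```bash
python3 - <<'E'
from h import *
p,a,o=cur(); print(p,a); plan(p,a,(371.1,-389.1,161.3),83)
p,d=camera("side"); np.savez("pics/side4.npz",p=p,d=d); W=world("side",d); x,y=W[...,0],W[...,1]
cv2.imwrite("pics/s4.png",cv2.resize(p[190:310,180:360,::-1],(720,480),interpolation=cv2.INTER_CUBIC))
m=np.hypot(x-.53,y+.4)<.08; print(rect(W,m,.094,.106),rect(W,m,.113,.126))
E
```

```text
[ 371.25958304 -387.9924906   161.36620335] 83.04893627426367
call1 offset [ 0.    -0.011  0.001] yaw 0.0003 rows>= 1 
(254, array([ 529.8, -408.4]), array([73.2, 57. ]), 85.5, np.float64(99.6), array([ 534.6, -420.5,   99.6])) (136, array([ 533.8, -409.7]), array([34.2, 37. ]), 21.0, np.float64(119.6), array([ 534.8, -411.8,  119.6]))
```

View pics/s4.png

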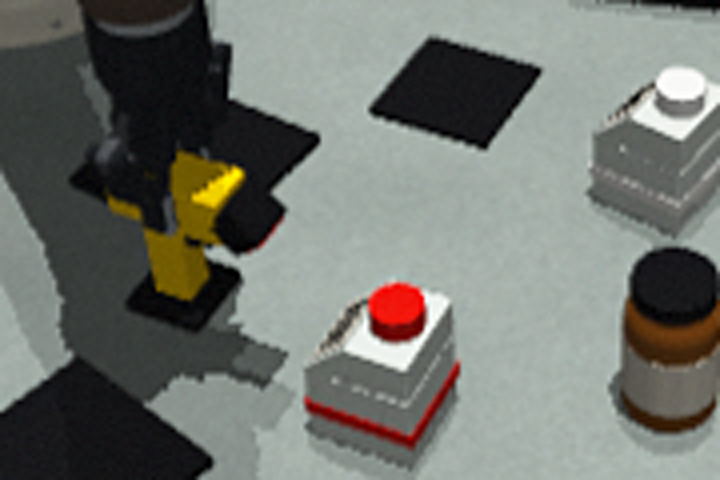

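The scanner nose at (255,225) points straight at the red pack's label. I nudge it 1 mm and hold.

Request:
servo_tool --rows '[{"offset": [0, -0.011, 0], "yaw": 0, "claw": 1}, {"offset": [0, -0.011, 0], "yaw": 0, "claw": 1}, {"offset": [0, -0.011, 0], "yaw": 0, "claw": 1}, {"offset": [0, -0.011, 0], "yaw": 0, "claw": 1}, {"offset": [0, -0.011, 0], "yaw": 0, "claw": 1}, {"offset": [0, -0.011, 0], "yaw": 0, "claw": 1}, {"offset": [0, -0.011, 0], "yaw": 0, "claw": 1}, {"offset": [0, -0.011, 0], "yaw": 0, "claw": 1}, {"offset": [0, -0.011, 0], "yaw": 0, "claw": 1}, {"offset": [0, -0.011, 0], "yaw": 0, "claw": 1}, {"offset": [0, -0.011, 0], "yaw": 0, "claw": 1}, {"offset": [0, -0.011, 0], "yaw": 0, "claw": 1}]'

```text
time: 18.58
ee_pos: [0.3708, -0.3896, 0.1613]
tcp_rot: [-180.0, -0.0, 173.0]
wrist_force: [0.1, -0.2, -3.1]
opening: 0.0374
grasp_force: 61.7
```

Request:
servo_tool --rows '[{"offset": [0, 0, 0], "yaw": 0, "claw": 1}, {"offset": [0, 0, 0], "yaw": 0, "claw": 1}, {"offset": [0, 0, 0], "yaw": 0, "claw": 1}, {"offset": [0, 0, 0], "yaw": 0, "claw": 1}, {"offset": [0, 0, 0], "yaw": 0, "claw": 1}, {"offset": [0, 0, 0], "yaw": 0, "claw": 1}, {"offset": [0, 0, 0], "yaw": 0, "claw": 1}, {"offset": [0, 0, 0], "yaw": 0, "claw": 1}, {"offset": [0, 0, 0], "yaw": 0, "claw": 1}, {"offset": [0, 0, 0], "yaw": 0, "claw": 1}, {"offset": [0, 0, 0], "yaw": 0, "claw": 1}, {"offset": [0, 0, 0], "yaw": 0, "claw": 1}]'

```text
time: 20.08
ee_pos: [0.3708, -0.3895, 0.1613]
tcp_rot: [-180.0, -0.0, 173.0]
wrist_force: [-0.1, 0.3, -2.1]
opening: 0.0373
grasp_force: 61.7
```

```bash
python3 - <<'E'
from h import *
p,d=camera("top"); np.savez("pics/top5.npz",p=p,d=d); W=world("top",d); H=hsv(p); x,y=W[...,0],W[...,1]
pad=(H[...,2]<60)&(H[...,1]<90)&(np.hypot(x-.445,y+.06)<.085); print("pad",rect(W,pad,.002,.02))
r=shoulder(W,.5,-.4); print(r["c"],r["yaw"],label(r))
r=shoulder(W,.625,-.117,.07); print(r["c"],r["yaw"],label(r))
bk=(x>.15)&(x<.45)&(y>.15)&(y<.42); print(" beaker",rect(W,bk,.066,.085))
E
```

```text
pad (32, array([449.4, -60.8]), array([109.5, 106. ]), 82.4, np.float64(7.4), array([448.9, -79.9,   7.4]))
[ 494.7 -403.1   84.8] -8.3 [ 493.76688595 -404.46166053]
[ 620.5 -125.    84.9] -19.4 [ 619.75603552 -124.29865823]
 beaker (118, array([350.4, 263.2]), array([62.9, 66.1]), 0.6, np.float64(73.5), array([350.9, 266.9,  73.5]))
```

Request:
servo_tool --rows '[{"offset": [-0.02, 0.15, 0], "yaw": 0, "claw": 1}, {"offset": [-0.05, 0.4, 0], "yaw": 0, "claw": 1}, {"offset": [-0.08, 0.65, 0], "yaw": 0, "claw": 1}, {"offset": [-0.114, 0.84, 0], "yaw": 0, "claw": 1}]'

```text
time: 20.62
ee_pos: [0.3927, -0.306, 0.1614]
tcp_rot: [180.0, 0.0, 173.0]
wrist_force: [-0.5, -0.4, -2.5]
opening: 0.0379
grasp_force: 61.3
```

Request:
servo_tool --rows '[{"offset": [-0.04, 0.28, 0], "yaw": 0, "claw": 1}, {"offset": [-0.08, 0.56, 0], "yaw": 0, "claw": 1}, {"offset": [-0.114, 0.84, 0], "yaw": 0, "claw": 1}]'

```text
time: 21.0
ee_pos: [0.4142, -0.2242, 0.1614]
tcp_rot: [-180.0, 0.0, 173.0]
wrist_force: [0.6, -0.4, -2.9]
opening: 0.0371
grasp_force: 61.6
```

Request:
servo_tool --rows '[{"offset": [-0.04, 0.28, 0], "yaw": 0, "claw": 1}, {"offset": [-0.08, 0.56, 0], "yaw": 0, "claw": 1}, {"offset": [-0.114, 0.84, 0], "yaw": 0, "claw": 1}]'

```text
time: 21.38
ee_pos: [0.4356, -0.1422, 0.1614]
tcp_rot: [-180.0, 0.0, 173.0]
wrist_force: [0.1, -0.3, -2.2]
opening: 0.0375
grasp_force: 61.6
```

Request:
servo_tool --rows '[{"offset": [-0.04, 0.28, 0], "yaw": 0, "claw": 1}, {"offset": [-0.08, 0.56, 0], "yaw": 0, "claw": 1}, {"offset": [-0.114, 0.75, 0], "yaw": 0, "claw": 1}, {"offset": [-0.114, 0.84, 0], "yaw": 0, "claw": 1}, {"offset": [-0.114, 0.84, 0.15], "yaw": 0, "claw": 1}, {"offset": [-0.114, 0.84, 0.25], "yaw": 0, "claw": 1}, {"offset": [-0.114, 0.84, 0.3], "yaw": 0, "claw": 1}, {"offset": [-0.114, 0.84, 0.3], "yaw": 0, "claw": 1}]'

```text
time: 22.38
ee_pos: [0.4566, -0.0619, 0.1308]
tcp_rot: [-180.0, -0.0, 173.0]
wrist_force: [-0.0, -0.0, -2.6]
opening: 0.0376
grasp_force: 61.5
```

```bash
python3 - <<'E'
from h import *
p,a,o=cur(); print(p,a); plan(p,a,(457,-61.2,117),a)
p,d=camera("top"); W=world("top",d); H=hsv(p); x,y=W[...,0],W[...,1]
pad=(H[...,2]<60)&(H[...,1]<90)&(np.hypot(x-.445,y+.06)<.1); print("pad",rect(W,pad,.002,.02))
E
```

```text
[456.64035027 -61.94859403 130.7521    ] 82.97068812456429
call1 offset [-0.003  0.008  0.138] yaw 0.0 rows>= 1 
pad None
```

Request:
servo_tool --rows '[{"offset": [0, 0.008, 0.07], "yaw": 0, "claw": 1}, {"offset": [0, 0.008, 0.12], "yaw": 0, "claw": 1}, {"offset": [0, 0.008, 0.135], "yaw": 0, "claw": 1}, {"offset": [0, 0.008, 0.137], "yaw": 0, "claw": 1}, {"offset": [0, 0.008, 0.137], "yaw": 0, "claw": 1}, {"offset": [0, 0.008, 0.137], "yaw": 0, "claw": 0.4}, {"offset": [0, 0.008, 0.137], "yaw": 0, "claw": 0.2}, {"offset": [0, 0.008, 0.137], "yaw": 0, "claw": 0}, {"offset": [0, 0.008, 0.137], "yaw": 0, "claw": 0}, {"offset": [0, 0.008, 0.137], "yaw": 0, "claw": 0}, {"offset": [0, 0.008, 0.137], "yaw": 0, "claw": 0}]'

```text
time: 23.8
ee_pos: [0.4571, -0.0608, 0.1176]
tcp_rot: [-180.0, 0.0, 173.0]
wrist_force: [1.1, -0.3, 0.7]
opening: 0.0856
grasp_force: 0.0
```

Request:
servo_tool --rows '[{"offset": [0, 0, -0.3], "yaw": 0, "claw": 0}, {"offset": [0, 0, -0.6], "yaw": 0, "claw": 0}, {"offset": [0, 0, -1], "yaw": 0, "claw": 0}, {"offset": [0, 0, -1], "yaw": 0, "claw": 0}, {"offset": [0, 0, -1], "yaw": 0, "claw": 0}]'

```text
time: 24.42
ee_pos: [0.457, -0.0608, 0.217]
tcp_rot: [-180.0, -0.0, 173.0]
wrist_force: [-0.1, 0.1, -0.3]
opening: 0.0854
grasp_force: 0.0
```

```bash
python3 - <<'E'
from h import *
p,a,o=cur(); print(p,a)
p,d,W=wristW(); cv2.imwrite("pics/w6.png",p[:,:,::-1])
H=hsv(p); yl=(abs(H[...,0]-28)<6)&(H[...,1]>150)&(H[...,2]>60); print(rect(W,yl,.125,.145))
p,d=camera("top"); W=world("top",d); H=hsv(p); x,y=W[...,0],W[...,1]
yl=(abs(H[...,0]-28)<6)&(H[...,1]>150)&(H[...,2]>60); print(rect(W,yl,.125,.145))
bk=(x>.15)&(x<.45)&(y>.15)&(y<.42); print(" beaker",rect(W,bk,.066,.085),rect(W,bk,.05,.085))
E
```

```text
[456.99396171 -60.78748534 217.02562592] 83.01413953225544
(3204, array([456.6, -60.2]), array([37.2, 92. ]), 82.9, np.float64(133.1), array([448. , -59.6, 133.1]))
None
 beaker (120, array([350.5, 262.8]), array([65.5, 62.8]), 89.5, np.float64(73.2), array([350.3, 266.8,  73.2])) (189, array([350.5, 262.8]), array([65.5, 62.8]), 89.5, np.float64(67.5), array([350.8, 268.4,  67.5]))
```

View pics/w6.png

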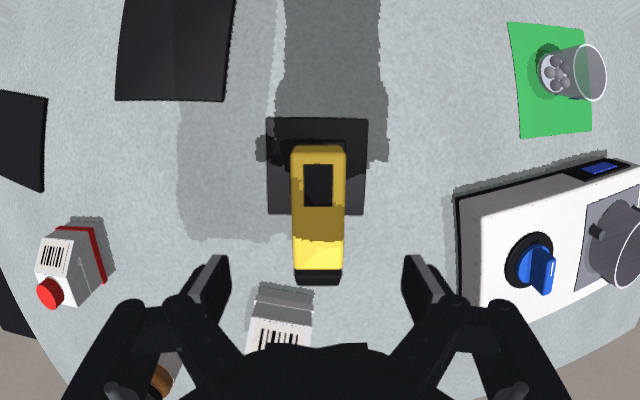

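The scanner stands upright in the middle of the pad at (317,200), and the beaker at (575,72) still stands on the mat. I move over the beaker.

```bash
python3 - <<'E'
from h import *
p,a,o=cur(); plan(p,a,(349,263,200),96.3)
E
```

```text
call1 offset [0.475 1.    0.053] yaw -0.0738 rows>= 3 rest
 remaining offset in new axes [0.483 2.254 0.111]
```

Request:
servo_tool --rows '[{"offset": [0.475, 1, 0.05], "yaw": -0.074, "claw": 0}, {"offset": [0.475, 1, 0.05], "yaw": -0.074, "claw": 0}, {"offset": [0.475, 1, 0.05], "yaw": -0.074, "claw": 0}]'

```text
time: 24.9
ee_pos: [0.4209, 0.0463, 0.2117]
tcp_rot: [180.0, -0.1, -173.4]
wrist_force: [-0.1, -0.0, -0.6]
opening: 0.0855
grasp_force: 0.0
```

Request:
servo_tool --rows '[{"offset": [0.16, 0.75, 0.04], "yaw": 0, "claw": 0}, {"offset": [0.16, 0.75, 0.04], "yaw": 0, "claw": 0}, {"offset": [0.16, 0.75, 0.04], "yaw": 0, "claw": 0}]'

```text
time: 25.28
ee_pos: [0.3979, 0.1171, 0.2081]
tcp_rot: [-180.0, -0.0, -173.6]
wrist_force: [-0.0, -0.4, 0.8]
opening: 0.0852
grasp_force: 0.0
```

Request:
servo_tool --rows '[{"offset": [0.16, 0.75, 0.04], "yaw": 0, "claw": 0}, {"offset": [0.16, 0.75, 0.04], "yaw": 0, "claw": 0}, {"offset": [0.16, 0.75, 0.04], "yaw": 0, "claw": 0}]'

```text
time: 25.65
ee_pos: [0.374, 0.1894, 0.2044]
tcp_rot: [-180.0, -0.0, -173.6]
wrist_force: [-0.2, -0.0, -0.5]
opening: 0.0854
grasp_force: 0.0
```

Request:
servo_tool --rows '[{"offset": [0.16, 0.75, 0.04], "yaw": 0, "claw": 0}, {"offset": [0.16, 0.75, 0.04], "yaw": 0, "claw": 0}, {"offset": [0.16, 0.75, 0.04], "yaw": 0, "claw": 0}, {"offset": [0.16, 0.75, 0.04], "yaw": 0, "claw": 0}]'

```text
time: 26.15
ee_pos: [0.3502, 0.2614, 0.2007]
tcp_rot: [-180.0, 0.0, -173.7]
wrist_force: [-0.3, -0.3, -1.0]
opening: 0.0851
grasp_force: 0.0
```

```bash
python3 - <<'E'
from h import *
p,a,o=cur(); print(p,a)
p,d,W=wristW(); cv2.imwrite("pics/w7.png",p[:,:,::-1]); x,y=W[...,0],W[...,1]
H=hsv(p); m=(np.hypot(x-.349,y-.263)<.06)
for lo,hi in((.066,.085),(.07,.08),(.004,.03),(.03,.06)): print(rect(W,m,lo,hi))
m=(np.hypot(x-.564,y-.33)<.075); print("jar",rect(W,m,.127,.142))
g=(abs(H[...,0]-65)<12)&(H[...,1]>120); print("mat",rect(W,g,-.01,.01))
E
```

```text
[350.20310651 261.41003303 200.70846555] 96.27063621691562
(1275, array([349.8, 264.1]), array([67.2, 66. ]), 8.9, np.float64(73.4), array([353.7, 264.8,  73.4]))
(1056, array([349.8, 264.1]), array([67.2, 66. ]), 8.9, np.float64(74.5), array([351.8, 265.2,  74.5]))
(2221, array([347.1, 265.8]), array([57.2, 61.9]), 40.2, np.float64(15.8), array([354.1, 264.6,  15.8]))
(1230, array([349. , 263.8]), array([63.1, 58.6]), 9.6, np.float64(46.1), array([363.3, 266. ,  46.1]))
jar None
mat (12598, array([358. , 273.2]), array([149.9, 149.3]), 2.9, np.float64(1.4), array([346.9, 274. ,   1.4]))
```

View pics/w7.png

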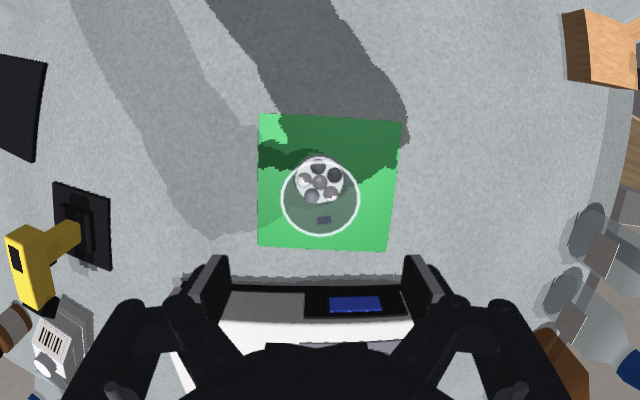

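The beaker is at (320,200), centred between the jaws. I go down and grip it at about mid height, lightly, so it can swing between the pads.

Request:
servo_tool --rows '[{"offset": [0.004, 0.027, 0.3], "yaw": 0, "claw": 0}, {"offset": [0.004, 0.027, 0.7], "yaw": 0, "claw": 0}, {"offset": [0.004, 0.027, 1], "yaw": 0, "claw": 0}, {"offset": [0.004, 0.027, 1], "yaw": 0, "claw": 0}]'

```text
time: 26.7
ee_pos: [0.3483, 0.2636, 0.099]
tcp_rot: [-179.9, -0.2, -173.7]
wrist_force: [-0.9, 0.5, 1.0]
opening: 0.0856
grasp_force: 0.0
```

Request:
servo_tool --rows '[{"offset": [0, 0, 0.3], "yaw": 0, "claw": 0}, {"offset": [0, 0, 0.5], "yaw": 0, "claw": 0}, {"offset": [0, 0, 0.565], "yaw": 0, "claw": 0}, {"offset": [0, 0, 0.565], "yaw": 0, "claw": 0}, {"offset": [0, 0, 0.565], "yaw": 0, "claw": 0.2}, {"offset": [0, 0, 0.565], "yaw": 0, "claw": 0.5}, {"offset": [0, 0, 0.565], "yaw": 0, "claw": 1}, {"offset": [0, 0, 0.565], "yaw": 0, "claw": 1}, {"offset": [0, 0, 0.565], "yaw": 0, "claw": 1}, {"offset": [0, 0, 0.565], "yaw": 0, "claw": 1}]' --squeeze 25

```text
time: 27.95
ee_pos: [0.3496, 0.2655, 0.0457]
tcp_rot: [180.0, 0.1, -173.7]
wrist_force: [-0.0, -2.8, 6.5]
opening: 0.0661
grasp_force: 25.9
```

Request:
servo_tool --rows '[{"offset": [0, 0, -0.2], "yaw": 0, "claw": 1}, {"offset": [0, 0, -0.4], "yaw": 0, "claw": 1}, {"offset": [0, 0, -0.6], "yaw": 0, "claw": 1}, {"offset": [0, 0, -0.8], "yaw": 0, "claw": 1}, {"offset": [0, 0, -1], "yaw": 0, "claw": 1}, {"offset": [0, 0, -1], "yaw": 0, "claw": 1}]'

```text
time: 28.7
ee_pos: [0.3495, 0.2657, 0.1457]
tcp_rot: [179.9, 0.1, -173.7]
wrist_force: [-0.3, 0.3, -2.4]
opening: 0.0651
grasp_force: 28.6
```

Request:
servo_tool --rows '[{"offset": [0, 0, -0.2], "yaw": 0, "claw": 1}, {"offset": [0, 0, -0.4], "yaw": 0, "claw": 1}, {"offset": [0, 0, -0.6], "yaw": 0, "claw": 1}, {"offset": [0, 0, -0.6], "yaw": 0, "claw": 1}]'

```text
time: 29.2
ee_pos: [0.3492, 0.2655, 0.2045]
tcp_rot: [180.0, 0.1, -173.7]
wrist_force: [-0.2, -0.3, -2.7]
opening: 0.0662
grasp_force: 28.9
```

```bash
python3 - <<'E'
from h import *
p,a,o=cur(); print(p,a,o["opening"])
w,_,_=wristW(); s,_=camera("side")
cv2.imwrite("pics/c8.png",np.hstack([cv2.resize(w[80:320,160:480],(400,300)),cv2.resize(s[60:180,240:400],(400,300),interpolation=cv2.INTER_CUBIC)])[:,:,::-1])
E
```

```text
[349.23406681 265.48920757 204.46896271] 96.33714690446955 0.06620004923697458
```

View pics/c8.png

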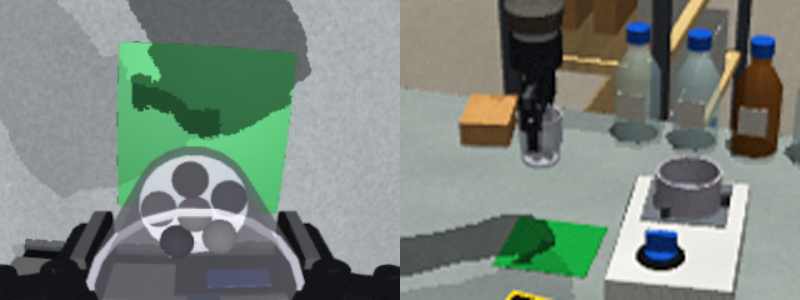

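The beaker is held upright with all 6 balls visible in it. The jaws only turn about the vertical here, so I'll tip the beaker between the pads by pushing its foot against the jar's rim. With an opening of 66 mm the pads touch high on the wall. For tipping it is better to grip the lip with the fingertips, so I set it back on the mat and regrip.

Request:
servo_tool --rows '[{"offset": [-0.05, 0.04, 0.2], "yaw": 0, "claw": 1}, {"offset": [-0.09, 0.07, 0.4], "yaw": 0, "claw": 1}, {"offset": [-0.09, 0.07, 0.6], "yaw": 0, "claw": 1}, {"offset": [-0.09, 0.07, 0.8], "yaw": 0, "claw": 1}, {"offset": [-0.09, 0.07, 1], "yaw": 0, "claw": 1}, {"offset": [-0.09, 0.07, 1], "yaw": 0, "claw": 1}]'

```text
time: 30.05
ee_pos: [0.3558, 0.2722, 0.1016]
tcp_rot: [-179.9, -0.2, -173.7]
wrist_force: [0.2, 0.5, -1.5]
opening: 0.0659
grasp_force: 29.0
```

Request:
servo_tool --rows '[{"offset": [0, 0, 0.2], "yaw": 0, "claw": 1}, {"offset": [0, 0, 0.4], "yaw": 0, "claw": 1}, {"offset": [0, 0, 0.52], "yaw": 0, "claw": 1}, {"offset": [0, 0, 0.57], "yaw": 0, "claw": 1}, {"offset": [0, 0, 0.59], "yaw": 0, "claw": 1}, {"offset": [0, 0, 0.59], "yaw": 0, "claw": 1}, {"offset": [0, 0, 0.59], "yaw": 0, "claw": 0.1}, {"offset": [0, 0, 0.59], "yaw": 0, "claw": 0}, {"offset": [0, 0, 0.59], "yaw": 0, "claw": 0}, {"offset": [0, 0, 0.59], "yaw": 0, "claw": 0}]'

```text
time: 31.3
ee_pos: [0.3571, 0.2732, 0.0451]
tcp_rot: [180.0, 0.0, -173.7]
wrist_force: [0.1, -0.0, -0.5]
opening: 0.0856
grasp_force: 0.0
```

Request:
servo_tool --rows '[{"offset": [0, 0, -0.2], "yaw": 0, "claw": 0}, {"offset": [0, 0, -0.37], "yaw": 0, "claw": 0}, {"offset": [0, 0, -0.37], "yaw": 0, "claw": 0}, {"offset": [0, 0, -0.37], "yaw": 0, "claw": 0.3}, {"offset": [0, 0, -0.37], "yaw": 0, "claw": 1}, {"offset": [0, 0, -0.37], "yaw": 0, "claw": 1}, {"offset": [0, 0, -0.37], "yaw": 0, "claw": 1}, {"offset": [0, 0, -0.37], "yaw": 0, "claw": 1}, {"offset": [0, 0, -0.37], "yaw": 0, "claw": 1}]'

```text
time: 32.42
ee_pos: [0.3571, 0.2731, 0.0821]
tcp_rot: [-180.0, 0.0, -173.7]
wrist_force: [-0.4, -1.4, 7.3]
opening: 0.0664
grasp_force: 26.5
```

```bash
python3 - <<'E'
from h import *
p,a,o=cur(); print(p,a,o["opening"])
w,_,_=wristW(); s,_=camera("side")
cv2.imwrite("pics/c9.png",np.hstack([cv2.resize(w[80:320,160:480],(400,300)),cv2.resize(s[100:190,250:370],(400,300),interpolation=cv2.INTER_CUBIC)])[:,:,::-1])
E
```

```text
[357.08146245 273.07189887  82.14512656] 96.32889371549214 0.06643902075292799
```

View pics/c9.png

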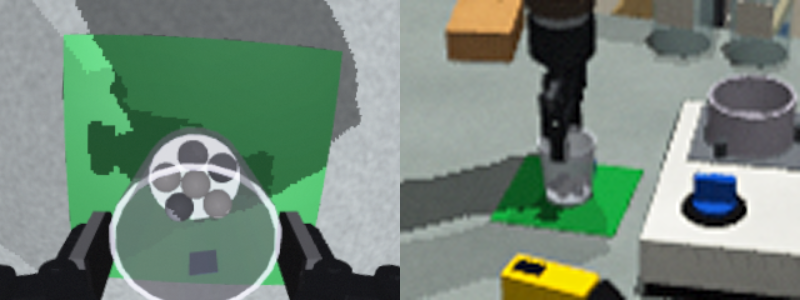

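Six balls are in the beaker and the pads overlap the lip by about 20 mm. I raise the grip 6 mm for more clearance, then lift.

Request:
servo_tool --rows '[{"offset": [0, 0, 0], "yaw": 0, "claw": 0}, {"offset": [0, 0, 0], "yaw": 0, "claw": 0}, {"offset": [0, 0, 0], "yaw": 0, "claw": 0}, {"offset": [0, 0, -0.06], "yaw": 0, "claw": 0}, {"offset": [0, 0, -0.06], "yaw": 0, "claw": 0.3}, {"offset": [0, 0, -0.06], "yaw": 0, "claw": 1}, {"offset": [0, 0, -0.06], "yaw": 0, "claw": 1}, {"offset": [0, 0, -0.06], "yaw": 0, "claw": 1}, {"offset": [0, 0, -0.06], "yaw": 0, "claw": 1}]'

```text
time: 33.65
ee_pos: [0.3576, 0.2734, 0.0893]
tcp_rot: [180.0, 0.1, -173.7]
wrist_force: [0.2, -2.4, 8.3]
opening: 0.0655
grasp_force: 25.4
```

Request:
servo_tool --rows '[{"offset": [0, 0, -0.1], "yaw": 0, "claw": 1}, {"offset": [0, 0, -0.3], "yaw": 0, "claw": 1}, {"offset": [0, 0, -0.5], "yaw": 0, "claw": 1}, {"offset": [0, 0, -0.7], "yaw": 0, "claw": 1}, {"offset": [0, 0, -0.9], "yaw": 0, "claw": 1}, {"offset": [0, 0, -1], "yaw": 0, "claw": 1}, {"offset": [0, 0, -1], "yaw": 0, "claw": 1}]'

```text
time: 34.52
ee_pos: [0.3572, 0.2733, 0.1884]
tcp_rot: [180.0, 0.0, -173.7]
wrist_force: [0.1, -0.0, -3.2]
opening: 0.0649
grasp_force: 28.4
```

```bash
python3 - <<'E'
from h import *
p,a,o=cur(); print(p,a,o["opening"])
s,d=camera("side"); W=world("side",d); H=hsv(s)
x,y,z=[W[...,i] for i in range(3)]
k=(H[...,2]<60)&(abs(x-p[0]/1e3)<.03)&(y<p[1]/1e3-.03)&(y>p[1]/1e3-.075)&(z<.25)
print("finger tip low z",np.sort(z[k])[:12].round(3))
k=(abs(x-p[0]/1e3)<.04)&(abs(y-p[1]/1e3)<.04)&(H[...,2]>70)&(z<.25)&(z>.06); print("beaker z",np.percentile(z[k],[0,5,50,95,100]).round(3))
t,d2=camera("top"); W=world("top",d2); x,y,z=[W[...,i] for i in range(3)]
m=np.hypot(x-.564,y-.33)<.075; print("jar",rect(W,m,.127,.142))
cv2.imwrite("pics/c10.png",cv2.resize(s[80:190,250:400,::-1],(750,550),interpolation=cv2.INTER_CUBIC))
E
```

```text
[357.20297246 273.3036274  188.40965494] 96.33585290811263 0.06485030564704006
finger tip low z [-0.003 -0.     0.     0.001  0.001  0.003  0.003  0.004  0.004  0.008
  0.181  0.181]
beaker z [0.1   0.105 0.149 0.177 0.209]
jar (238, array([563.3, 330.3]), array([99.8, 98.1]), 63.8, np.float64(133.6), array([563.2, 331.7, 133.6]))
```

View pics/c10.png

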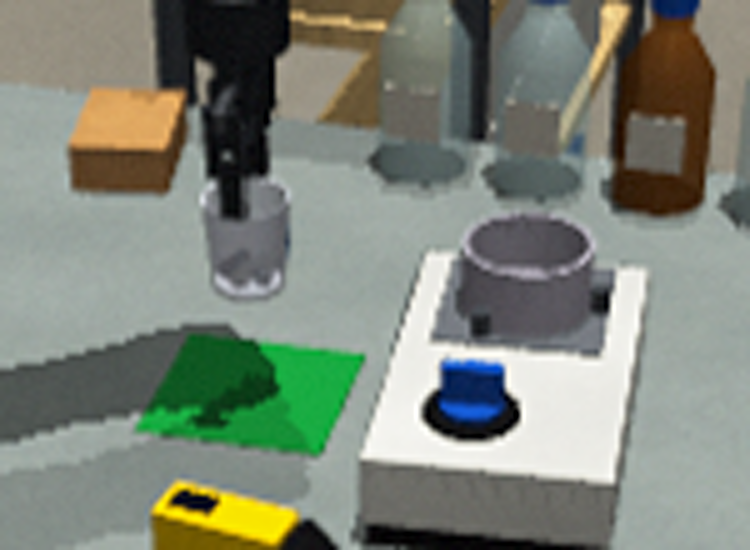

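The beaker hangs from the tips at its lip. I carry it to just in front of the jar's near rim, with the foot below rim height.

Request:
servo_tool --rows '[{"offset": [-0.1, 0.06, -0.1], "yaw": 0, "claw": 1}, {"offset": [-0.25, 0.15, -0.2], "yaw": 0, "claw": 1}, {"offset": [-0.4, 0.24, -0.2], "yaw": 0, "claw": 1}, {"offset": [-0.55, 0.34, -0.2], "yaw": 0, "claw": 1}, {"offset": [-0.7, 0.34, -0.2], "yaw": 0, "claw": 1}, {"offset": [-0.8, 0.34, -0.2], "yaw": 0, "claw": 1}, {"offset": [-0.8, 0.34, -0.2], "yaw": 0, "claw": 1}]'

```text
time: 35.5
ee_pos: [0.4332, 0.3154, 0.2077]
tcp_rot: [-180.0, -0.0, -173.7]
wrist_force: [-0.7, -0.3, -2.7]
opening: 0.0653
grasp_force: 28.5
```

Request:
servo_tool --rows '[{"offset": [-0.1, 0, 0], "yaw": 0, "claw": 1}, {"offset": [-0.22, 0, 0], "yaw": 0, "claw": 1}, {"offset": [-0.32, 0, 0], "yaw": 0, "claw": 1}, {"offset": [-0.37, 0, 0], "yaw": 0, "claw": 1}, {"offset": [-0.37, 0, 0], "yaw": 0, "claw": 1}]'

```text
time: 36.12
ee_pos: [0.4699, 0.3198, 0.2079]
tcp_rot: [-180.0, -0.0, -173.7]
wrist_force: [0.2, 0.5, -3.2]
opening: 0.0647
grasp_force: 28.5
```

```bash
cat >> h.py <<'E'
def jarframe():
    p,a,o=cur(); d=p[:2]-np.array([563.8,330.2]); t=np.radians(6.3); return d@[np.cos(t),np.sin(t)],d@[-np.sin(t),np.cos(t)],p[2],a,o["wrist_force"].round(1),o["opening"]
E
python3 - <<'E'
from h import *
print(jarframe()); s,d=camera("side"); cv2.imwrite("pics/c11.png",s[:,:,::-1]); w,_=camera("wrist"); cv2.imwrite("pics/w11.png",np.hstack([cv2.resize(w[80:320,160:480],(400,300)),cv2.resize(s[70:190,270:430],(400,300))])[:,:,::-1])
E
```

```text
(np.float64(-94.49501494769831), np.float64(-0.014749752416424788), np.float64(207.85377103507193), np.float64(96.31531171631383), array([ 0.2,  0.5, -3.2]), 0.0647163665470567)
```

View pics/w11.png

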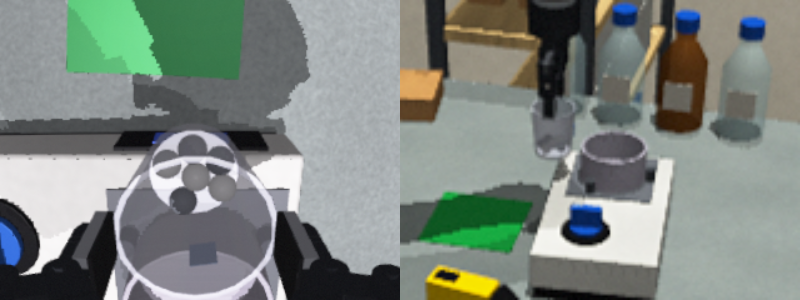

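The beaker stands just in front of the rim with the 6 balls inside. I push it over the rim in the first part of the tipping path.

Request:
servo_tool --rows '[{"offset": [-0.06, 0, 0.02], "yaw": 0, "claw": 1}, {"offset": [-0.125, 0, 0.04], "yaw": 0, "claw": 1}, {"offset": [-0.19, 0, 0.03], "yaw": 0, "claw": 1}, {"offset": [-0.245, 0, 0.01], "yaw": 0, "claw": 1}, {"offset": [-0.3, 0, 0], "yaw": 0, "claw": 1}, {"offset": [-0.355, 0, -0.02], "yaw": 0, "claw": 1}, {"offset": [-0.41, 0, -0.02], "yaw": 0, "claw": 1}, {"offset": [-0.465, 0, -0.02], "yaw": 0, "claw": 1}, {"offset": [-0.52, 0, -0.015], "yaw": 0, "claw": 1}, {"offset": [-0.575, 0, -0.01], "yaw": 0, "claw": 1}]'

```text
time: 37.48
ee_pos: [0.5271, 0.3262, 0.209]
tcp_rot: [-180.0, -0.0, -173.7]
wrist_force: [-0.2, -0.3, 0.3]
opening: 0.0002
grasp_force: 0.0
```

```bash
python3 - <<'E'
from h import *
print(jarframe()); s,d=camera("side"); w,_=camera("wrist"); cv2.imwrite("pics/w12.png",np.hstack([cv2.resize(w[80:320,160:480],(400,300)),cv2.resize(s[80:170,290:410],(400,300))])[:,:,::-1])
E
```

```text
(np.float64(-36.91197888262453), np.float64(0.056174584154859), np.float64(208.98156428971353), np.float64(96.3315750939319), array([-0.2, -0.3,  0.3]), 0.00016790351276208288)
```

View pics/w12.png

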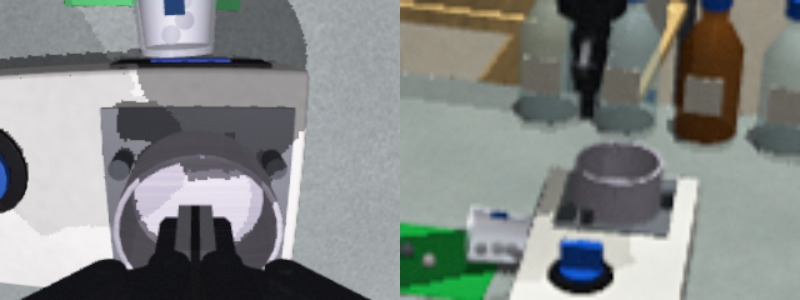

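The beaker slipped out and now lies on its side in front of the mill, with at least some of the balls still inside. My picture views are used up, so from here on I work from depth numbers. I back up and map the area.

Request:
servo_tool --rows '[{"offset": [0.2, 0, -0.3], "yaw": 0, "claw": 0}, {"offset": [0.6, 0, -0.5], "yaw": 0, "claw": 0}, {"offset": [0.6, 0, -0.5], "yaw": 0, "claw": 0}, {"offset": [0.6, 0, -0.5], "yaw": 0, "claw": 0}]'

```text
time: 38.08
ee_pos: [0.4672, 0.3197, 0.259]
tcp_rot: [180.0, 0.0, -173.6]
wrist_force: [0.4, 0.3, -0.2]
opening: 0.0724
grasp_force: 0.0
```

```bash
cat > map.py <<'E'
from h import *
import sys
x0,x1,y0,y1=[float(v) for v in sys.argv[1:5]]; c=float(sys.argv[5]); cams=sys.argv[6:]
for n in cams:
    if n=="wrist": p,d,W=wristW()
    else: p,d=camera(n); W=world(n,d)
    np.savez(f"pics/last_{n}.npz",p=p,W=W)
    k=(d>0)&(W[...,0]>x0)&(W[...,0]<x1)&(W[...,1]>y0)&(W[...,1]<y1)&(W[...,2]<.16)
    q=W[k]; nx=int(round((x1-x0)/c)); ny=int(round((y1-y0)/c)); g=np.full((nx,ny),-1.)
    i=np.minimum(((q[:,0]-x0)/c).astype(int),nx-1); j=np.minimum(((q[:,1]-y0)/c).astype(int),ny-1)
    np.maximum.at(g,(i,j),q[:,2]*1000)
    print(n,"rows x from high, cols y from high; mm/10 chars")
    for a in range(nx-1,-1,-1): print(f"{x0+c*(a+.5):.3f}","".join("?" if g[a,b]==-1 else "." if g[a,b]<4 else "0123456789ABCDEFG"[min(16,int(g[a,b]/5))] for b in range(ny-1,-1,-1)))
E
python3 map.py .26 .5 .18 .42 .005 top wrist side; python3 -c "
from h import *
print(cur())"
```

```text
top rows x from high, cols y from high; mm/10 chars
0.498 ????????GG??????????FGGGFGFGGFGGGFFGGGGGGGGGGGGG
0.493 ????????????F??????GGGFGGGGGGGGGGGGGGGGGGGGGGGGG
0.488 ?????FGFF?GGFGGG??GGGGGGGGGGGGFGGGGGGGGGFFGFEFGF
0.483 ????EGGGGFGGGGFGGGGGGGGGGGGGGGGGGFGGGGFB..0.1..1
0.478 ?????GGFGGGFGGGGGGGGGGFGGFEGEEDE.....0.....10...
0.473 1..??GGFGGGGGFCGGFEEFEEEFED97...........?..1....
0.468 .1..?BGGGEGEEDECCCCCBABBBAAAA..0.....0.....?..?0
0.463 .........??.?0.???89ABBBBBBA9....?1..1.1.0.?...?
0.458 .00.0.1.00...1..??9AABBCCBBA950.1.1..1.1.1.1...1
0.453 .?010..0....0...??9AABCCCCBA97.......0...0..0.?.
0.448 ?....?.?...?..?.???ABBCC?CCB99.?.......?.......?
0.443 ...0.0?...2.....???9BBCCCCBBA9.?1..0..0...1..?..
0.438 ....1....11.0...???ABBCCCCCBA9611.?0...1..1...1.
0.432 ?.............?.???ABCCCCDBCBA70?.....?1.0?0....
0.427 ?.?..1...1.1..?.???9BBCDCDCBBAA.1.....11.110.1..
0.422 .0..1......11...???ABCCDDCCCBA9.....101.........
0.417 ??11....0.....1.1??ABCCDDDCDCAA7.0.1?100?1..?.0.
0.412 ????..1.?....?.10??ACCCDDDDDCBA9....1...01.?1...
0.407 ???.....0..1..0.0??ABCCDEEDCCBB80..1..101.......
0.4
[... 7029 characters left out ...]
, np.float64(96.3131359961328), {'time': 38.225, 'q': array([ 3.43503347e+01,  7.43857449e+00,  1.32877625e+01,  9.59303076e+01,
       -3.22481374e-03,  2.80372260e+01]), 'qd': array([0.03219581, 0.10900855, 0.16858177, 0.11198977, 0.07263084,
       0.05163546]), 'joint_efforts': array([ 1.63007802e-01, -5.53279603e+01,  4.65864623e+01,  3.20755178e-02,
        3.25003057e-03, -2.61067231e-03]), 'ee_pos': array([0.46749014, 0.31948439, 0.25804808]), 'tcp_rot': array([-1.79959024e+02, -7.00837720e-02, -1.73686914e+02]), 'wrist_force': array([ 0.35007847, -0.26454696,  0.8316926 ]), 'torque': array([ 0.02198858,  0.00635632, -0.06311668]), 'grasp_force': 0.0, 'opening': 0.08568710298186893})
```

```bash
cat > tip.py <<'E'
from h import *
o=get_obs(); p,d,W=wristW()
M=R.from_euler("xyz",o["tcp_rot"],degrees=True).as_matrix(); T=(W-o["ee_pos"])@M*1000
k=(d>0)&(T[...,2]<60)&(abs(T[...,0])<25)&(abs(T[...,1])<75)
q=T[k]; print("opening",o["opening"])
for s in(-1,1):
    f=q[q[:,1]*s>0]; print("tip z pct",np.percentile(f[:,2],[90,98,99.5,100]).round(1)); e=f[f[:,2]>np.percentile(f[:,2],90)]; print(" y range",e[:,1].min().round(1),e[:,1].max().round(1),"x",e[:,0].min().round(1),e[:,0].max().round(1))
E
python3 tip.py
python3 - <<'E'
from h import *
L=np.load("pics/last_wrist.npz"); p,W=L["p"],L["W"]; x,y,z=[W[...,i] for i in range(3)]
# dark-ish grey blobs (balls) in beaker footprint, from wrist colour
k=(x>.37)&(x<.48)&(y>.255)&(y<.345); v=hsv(p)[...,2]; s=hsv(p)[...,1]
r,c=np.where(k); print(r.min(),r.max(),c.min(),c.max())
sub=v[r.min():r.max()+1:3,c.min():c.max()+1:3]
for row in sub: print("".join("0123456789"[min(9,int(a/26))] for a in row))
E
```

```text
opening 0.08568710298186893
tip z pct [-26.6  -1.8   4.4   9.6]
 y range -57.4 -42.5 x -11.4 12.0
tip z pct [-25.7  -1.5   4.4   8.8]
 y range 41.3 56.3 x -11.1 12.0
0 399 0 639
1111111111111111111066666666666655555555555555555555555555555566666666666663333333333333333333333333333333333366666666666666666666666666666666666666666666666666666666666666666666653333222333332787756311111111111111
1111111111111111111066766666666665555555555555555555555555555566666666666663333333333333333333333333333333333336666666666666666666666666666666666666666666666666666666666666666666666665333333333323751111111111111111
1111111111111111110266666666666665555555555555555555555555555556666666666666333333333333333333333333333333333336666666666666666666666666666666666666666666666666666666666666666666566666666433333345551111111111111111
1111111111111111110666666666666666555555555555555555555555555556666666666666533333333333333333333333333333333334666666666666666666666666666666666666666666666666666666666666666666666666666655455555551111111111111113
11111111111111111106666666666666665555555555555555555555555555
[... 27187 characters left out ...]
6100011111111221000000000000004444444454545445554455445
5555555555555555555555000000000000000133221111110005545555555541000000000000000000000000000000000000000000000000000000000000000000000000000000000000366666666666400011111111220000000000000001444444444554454554554544
5555555555555555555550000000000000000033321111110035555455555200000000000000000000000000000000000000000000000000000000000000000000000001000000000000006666666666500111111122200000000000000000444444444555555455545455
5555555555555555555550000000000000000003322111111054555555550000000000000000000000000000000000000000000000000000000000000000000000000000000000000000000266666665530111111122100000000000000000044444444545555445555455
```

Request:
servo_tool --rows '[{"offset": [0, 0, 0], "yaw": 0, "claw": 0.6}, {"offset": [0, 0, 0], "yaw": 0, "claw": 0.6}, {"offset": [0, 0, 0], "yaw": 0, "claw": 0.6}, {"offset": [0, 0, 0], "yaw": 0, "claw": 0.6}]'

```text
time: 38.78
ee_pos: [0.4671, 0.3196, 0.2591]
tcp_rot: [180.0, 0.0, -173.7]
wrist_force: [0.1, 0.9, -0.5]
opening: 0.034
grasp_force: 0.0
```

```bash
python3 tip.py
```

```text
opening 0.03401106129185922
tip z pct [-25.4   5.2  14.3  21.2]
 y range -47.2 -17.2 x -11.3 14.5
tip z pct [-25.4   4.9  14.2  21. ]
 y range 16.0 45.4 x -11.1 14.5
```

```bash
python3 - <<'E'
from h import *
W=np.load("pics/last_wrist.npz")["W"]; q=W[(W[...,0]>.393)&(W[...,0]<.462)&(W[...,1]>.24)&(W[...,1]<.36)&(W[...,2]>.045)&(W[...,2]<.078)]
xs=np.arange(.395,.465,.01); c=[]
for a in xs:
    s=q[abs(q[:,0]-a)<.005]; top=s[s[:,2]>np.percentile(s[:,2],50)]; c.append([a,(s[:,1].min()+s[:,1].max())/2,s[:,2].max()]); print(np.round(np.array(c[-1])*1000,1),len(s))
c=np.array(c); f=np.polyfit(c[:,0],c[:,1],1); print("axis angle",np.degrees(np.arctan(f[0])),"y at .412",np.polyval(f,.412))
p,a,o=cur(); plan(p,a,(412,np.polyval(f,.412)*1000,120),90+np.degrees(np.arctan(f[0])))
W=np.load("pics/last_wrist.npz")["W"]
for lo in(.26,.385):
  k=(W[...,0]>lo)&(W[...,0]<(.33 if lo<.3 else .3935))&(W[...,1]>.2)&(W[...,1]<.33)&(W[...,2]>.007)&(W[...,2]<.03); print(rect(W,k,.006,.03))
E
```

```text
[395.  295.   67.5] 228
[405.  294.9  68.4] 554
[415.  296.6  66.4] 526
[425.  297.2  65.2] 490
[435.  299.1  64.4] 458
[445.  301.2  64.4] 422
[455.  302.4  60.7] 397
[465.  303.2  59.1] 78
axis angle 7.48154388147133 y at .412 0.2963282029502154
call1 offset [ 0.412 -0.122  1.   ] yaw -0.0064 rows>= 3 rest
 remaining offset in new axes [ 0.162 -0.045  0.391]
(133, array([296.2, 223. ]), array([15.1, 15.3]), 41.7, np.float64(13.3), array([296.7, 223.7,  13.3]))
(74, array([391.4, 309. ]), array([29.5,  4.6]), 88.2, np.float64(14.7), array([391.3, 307.6,  14.7]))
```

Request:
servo_tool --rows '[{"offset": [0.3, -0.1, 0.3], "yaw": -0.006, "claw": 0}, {"offset": [0.574, -0.167, 0.7], "yaw": -0.006, "claw": 0}, {"offset": [0.574, -0.167, 1], "yaw": -0.006, "claw": 0}, {"offset": [0.574, -0.167, 1], "yaw": -0.006, "claw": 0}]'

```text
time: 39.33
ee_pos: [0.4108, 0.296, 0.1575]
tcp_rot: [-179.9, -0.2, -172.6]
wrist_force: [0.2, -0.1, 1.1]
opening: 0.0849
grasp_force: 0.0
```

Request:
servo_tool --rows '[{"offset": [0, 0, 0.4], "yaw": 0, "claw": 0}, {"offset": [0, 0, 0.7], "yaw": 0, "claw": 0}, {"offset": [0, 0, 0.7], "yaw": 0, "claw": 0}]'

```text
time: 39.7
ee_pos: [0.4116, 0.2964, 0.0887]
tcp_rot: [-179.9, -0.1, -172.6]
wrist_force: [-0.2, -0.7, 0.4]
opening: 0.0854
grasp_force: 0.0
```

```bash
python3 - <<'E'
from h import *
p,a,o=cur(); print(p,a,o["opening"],o["wrist_force"])
p2,d,W=wristW()
q=W[(W[...,0]>.39)&(W[...,0]<.47)&(W[...,1]>.255)&(W[...,1]<.34)&(W[...,2]>.045)&(W[...,2]<.075)]; print(len(q),np.percentile(q[:,0],[1,99]),np.percentile(q[:,1],[1,99]))
plan(p,a,(412,296.3,33),97.5)
E
```

```text
[411.61352351 296.37228074  88.6611396 ] 97.40817081960043 0.08541596526840492 [-0.20388702 -0.69842713  0.36109152]
9324 [0.39302426 0.46971438] [0.26810187 0.33791956]
call1 offset [-0.004 -0.001  0.557] yaw -0.0005 rows>= 2
```

Next I grip the lying beaker near its mouth and lift it slowly.

Request:
servo_tool --rows '[{"offset": [0, 0, 0.3], "yaw": 0, "claw": 0}, {"offset": [0, 0, 0.55], "yaw": 0, "claw": 0}, {"offset": [0, 0, 0.55], "yaw": 0, "claw": 0.1}, {"offset": [0, 0, 0.55], "yaw": 0, "claw": 0.3}, {"offset": [0, 0, 0.55], "yaw": 0, "claw": 1}, {"offset": [0, 0, 0.55], "yaw": 0, "claw": 1}, {"offset": [0, 0, 0.55], "yaw": 0, "claw": 1}, {"offset": [0, 0, 0.55], "yaw": 0, "claw": 1}]' --squeeze 30

```text
time: 40.75
ee_pos: [0.4129, 0.2975, 0.0368]
tcp_rot: [179.9, 0.2, -172.6]
wrist_force: [-2.5, -1.1, 7.0]
opening: 0.066
grasp_force: 33.0
```

Request:
servo_tool --rows '[{"offset": [0, 0, -0.05], "yaw": 0, "claw": 1}, {"offset": [0, 0, -0.1], "yaw": 0, "claw": 1}, {"offset": [0, 0, -0.2], "yaw": 0, "claw": 1}, {"offset": [0, 0, -0.3], "yaw": 0, "claw": 1}, {"offset": [0, 0, -0.4], "yaw": 0, "claw": 1}, {"offset": [0, 0, -0.4], "yaw": 0, "claw": 1}]'

```text
time: 41.5
ee_pos: [0.4124, 0.297, 0.0752]
tcp_rot: [180.0, 0.1, -172.6]
wrist_force: [-0.2, 0.4, -2.0]
opening: 0.0656
grasp_force: 33.8
```

```bash
cat > bk.py <<'E'
from h import *
p,a,o=cur(); print(p.round(1),round(a,2),o["opening"],o["wrist_force"].round(1))
def prof(W,nm):
    t=np.radians(a-90); u=np.array([np.cos(t),np.sin(t)]); d=(W[...,:2]*1000-p[:2]); U=d@u; V=d@[-u[1],u[0]]; Z=W[...,2]*1000-p[2]
    for b in range(-60,90,10):
        k=(abs(U-b)<5)&(abs(V)<28)&(Z<70)&(Z+p[2]>6); z=Z[k]
        if k.sum()>2: print(nm,"u",b,"n",k.sum(),"z rel max",z.max().round(),"med",np.median(z).round(),"min",z.min().round())
q,d,W=wristW(); prof(W,"wrist")
q,d=camera("side"); prof(world("side",d),"side")
E
python3 bk.py
```

```text
[412.4 297.   75.2] 97.41 0.06558314702300141 [-0.2  0.4 -2. ]
wrist u -20 n 6567 z rel max 70.0 med 53.0 min -38.0
wrist u -10 n 8754 z rel max 70.0 med 52.0 min -35.0
wrist u 0 n 3796 z rel max 29.0 med 15.0 min -36.0
wrist u 10 n 3517 z rel max 28.0 med -18.0 min -36.0
wrist u 20 n 1075 z rel max 27.0 med 11.0 min -35.0
wrist u 30 n 90 z rel max 14.0 med 9.0 min -35.0
wrist u 40 n 9 z rel max 7.0 med 3.0 min -0.0
side u -10 n 8 z rel max 26.0 med -29.0 min -69.0
side u 10 n 27 z rel max 67.0 med 15.0 min -69.0
side u 20 n 34 z rel max 67.0 med 14.0 min -69.0
side u 30 n 34 z rel max 27.0 med 13.0 min -69.0
side u 40 n 35 z rel max 21.0 med 10.0 min -32.0
side u 50 n 36 z rel max 19.0 med 6.0 min -36.0
side u 60 n 16 z rel max 16.0 med 2.0 min -20.0
side u 70 n 19 z rel max 8.0 med 5.0 min 2.0
side u 80 n 20 z rel max 9.0 med 6.0 min 1.0
```

The beaker is held close to horizontal with its foot drooping about 5°, so the balls rest at the foot. I lift it and carry it gently over the jar with the mouth towards the robot.

Request:
servo_tool --rows '[{"offset": [0, 0, -0.1], "yaw": 0, "claw": 1}, {"offset": [0, 0, -0.25], "yaw": 0, "claw": 1}, {"offset": [0, 0, -0.4], "yaw": 0, "claw": 1}, {"offset": [0, 0, -0.55], "yaw": 0, "claw": 1}, {"offset": [0, 0, -0.7], "yaw": 0, "claw": 1}, {"offset": [0, 0, -0.85], "yaw": 0, "claw": 1}, {"offset": [0, 0, -0.95], "yaw": 0, "claw": 1}, {"offset": [0, 0, -1], "yaw": 0, "claw": 1}, {"offset": [0, 0, -1], "yaw": 0, "claw": 1}]'

```text
time: 42.72
ee_pos: [0.4119, 0.2967, 0.1741]
tcp_rot: [180.0, -0.0, -172.6]
wrist_force: [-0.0, 0.3, -2.6]
opening: 0.0657
grasp_force: 33.9
```

Request:
servo_tool --rows '[{"offset": [-0.02, 0, -0.08], "yaw": 0, "claw": 1}, {"offset": [-0.06, 0, -0.18], "yaw": 0, "claw": 1}, {"offset": [-0.12, 0.01, -0.25], "yaw": 0, "claw": 1}, {"offset": [-0.2, 0.015, -0.25], "yaw": 0, "claw": 1}, {"offset": [-0.3, 0.02, -0.25], "yaw": 0, "claw": 1}, {"offset": [-0.42, 0.03, -0.25], "yaw": 0, "claw": 1}, {"offset": [-0.54, 0.04, -0.25], "yaw": 0, "claw": 1}, {"offset": [-0.66, 0.05, -0.25], "yaw": 0, "claw": 1}, {"offset": [-0.78, 0.06, -0.25], "yaw": 0, "claw": 1}, {"offset": [-0.9, 0.07, -0.25], "yaw": 0, "claw": 1}]'

```text
time: 43.98
ee_pos: [0.5011, 0.3154, 0.199]
tcp_rot: [-180.0, -0.0, -172.6]
wrist_force: [-0.1, 0.9, -0.6]
opening: 0.0656
grasp_force: 33.9
```

Request:
servo_tool --rows '[{"offset": [-0.12, 0.01, 0], "yaw": 0, "claw": 1}, {"offset": [-0.24, 0.02, 0], "yaw": 0, "claw": 1}, {"offset": [-0.36, 0.03, 0], "yaw": 0, "claw": 1}, {"offset": [-0.48, 0.04, 0], "yaw": 0, "claw": 1}, {"offset": [-0.58, 0.05, 0], "yaw": 0, "claw": 1}, {"offset": [-0.66, 0.06, 0], "yaw": 0, "claw": 1}, {"offset": [-0.72, 0.06, 0], "yaw": 0, "claw": 1}, {"offset": [-0.76, 0.06, 0], "yaw": 0, "claw": 1}, {"offset": [-0.785, 0.06, 0], "yaw": 0, "claw": 1}, {"offset": [-0.79, 0.06, 0], "yaw": 0, "claw": 1}, {"offset": [-0.79, 0.06, 0], "yaw": 0, "claw": 1}]'

```text
time: 45.35
ee_pos: [0.5777, 0.3313, 0.1992]
tcp_rot: [180.0, 0.0, -172.6]
wrist_force: [-0.2, -0.4, -1.6]
opening: 0.0658
grasp_force: 33.9
```

```bash
python3 - <<'E'
from h import *
print(jarframe())
E
python3 bk.py
```

```text
(np.float64(13.945356392232233), np.float64(-0.3973941397477722), np.float64(199.1540072305193), np.float64(97.41708791244746), array([-0.2, -0.4, -1.6]), 0.06577188169025958)
[577.7 331.3 199.2] 97.42 0.06577188169025958 [-0.2 -0.4 -1.6]
wrist u -60 n 1253 z rel max -62.0 med -72.0 min -119.0
wrist u -50 n 852 z rel max -62.0 med -113.0 min -117.0
wrist u -40 n 930 z rel max -111.0 med -113.0 min -115.0
wrist u -30 n 911 z rel max -111.0 med -113.0 min -115.0
wrist u -20 n 7483 z rel max 70.0 med 47.0 min -115.0
wrist u -10 n 9601 z rel max 70.0 med 30.0 min -115.0
wrist u 0 n 4596 z rel max 30.0 med -21.0 min -115.0
wrist u 10 n 3640 z rel max 28.0 med -19.0 min -115.0
wrist u 20 n 1076 z rel max 26.0 med 11.0 min -35.0
wrist u 30 n 94 z rel max 13.0 med 8.0 min -35.0
wrist u 40 n 7 z rel max 6.0 med 2.0 min -1.0
side u -60 n 40 z rel max -60.0 med -80.0 min -119.0
side u -50 n 15 z rel max -63.0 med -75.0 min -102.0
side u -10 n 5 z rel max 24.0 med -25.0 min -29.0
side u 0 n 4 z rel max 26.0 med 1.0 min -25.0
side u 10 n 15 z rel max 67.0 med 21.0 min -25.0
side u 20 n 46 z rel max 61.0 med 15.0 min -112.0
side u 30 n 80 z rel max 26.0 med -65.0 min -119.0
side u 40 n 65 z rel max 21.0 med -20.0 min -121.0
side u 50 n 61 z rel max 23.0 med -17.0 min -123.0
side u 60 n 31 z rel max 23.0 med -116.0 min -123.0
side u 70 n 19 z rel max -114.0 med -119.0 min -122.0
side u 80 n 10 z rel max -120.0 med -136.0 min -175.0
```

Now I lower it, so the far rim pushes the foot up and the mouth down into the jar.

Request:
servo_tool --rows '[{"offset": [0, 0, 0.1], "yaw": 0, "claw": 1}, {"offset": [0, 0, 0.18], "yaw": 0, "claw": 1}, {"offset": [0, 0, 0.22], "yaw": 0, "claw": 1}, {"offset": [0, 0, 0.25], "yaw": 0, "claw": 1}, {"offset": [0, 0, 0.28], "yaw": 0, "claw": 1}, {"offset": [0, 0, 0.31], "yaw": 0, "claw": 1}, {"offset": [0, 0, 0.33], "yaw": 0, "claw": 1}, {"offset": [0, 0, 0.33], "yaw": 0, "claw": 1}]'

```text
time: 46.45
ee_pos: [0.5772, 0.3315, 0.1675]
tcp_rot: [180.0, 0.0, -172.6]
wrist_force: [-7.4, -2.4, 8.2]
opening: 0.0662
grasp_force: 33.2
```

```bash
python3 bk.py | grep -v "u -[456]"
```

```text
[577.2 331.5 167.5] 97.44 0.0661953466324883 [-7.4 -2.4  8.2]
wrist u -30 n 1440 z rel max -19.0 med -81.0 min -84.0
wrist u -20 n 8230 z rel max 70.0 med 29.0 min -83.0
wrist u -10 n 9996 z rel max 70.0 med 28.0 min -83.0
wrist u 0 n 4801 z rel max 29.0 med -17.0 min -83.0
wrist u 10 n 2609 z rel max 30.0 med 22.0 min -34.0
wrist u 20 n 393 z rel max 25.0 med 17.0 min -32.0
wrist u 30 n 76 z rel max 16.0 med 12.0 min 6.0
wrist u 40 n 4 z rel max 8.0 med 7.0 min 7.0
side u -30 n 8 z rel max -22.0 med -28.0 min -34.0
side u -20 n 14 z rel max 29.0 med -8.0 min -35.0
side u -10 n 3 z rel max 25.0 med -24.0 min -29.0
side u 0 n 4 z rel max 27.0 med 24.0 min -33.0
side u 10 n 10 z rel max 61.0 med 24.0 min -23.0
side u 20 n 39 z rel max 68.0 med 19.0 min -60.0
side u 30 n 63 z rel max 30.0 med -32.0 min -86.0
side u 40 n 61 z rel max 30.0 med -11.0 min -90.0
side u 50 n 57 z rel max 29.0 med -1.0 min -90.0
side u 60 n 29 z rel max 23.0 med -85.0 min -90.0
side u 70 n 19 z rel max -82.0 med -87.0 min -91.0
side u 80 n 13 z rel max -90.0 med -103.0 min -161.0
```

It is rotating without slipping. I lower it further.

Request:
servo_tool --rows '[{"offset": [0, 0, 0.02], "yaw": 0, "claw": 1}, {"offset": [0, 0, 0.04], "yaw": 0, "claw": 1}, {"offset": [0, 0, 0.06], "yaw": 0, "claw": 1}, {"offset": [0, 0, 0.08], "yaw": 0, "claw": 1}, {"offset": [0, 0, 0.09], "yaw": 0, "claw": 1}, {"offset": [0, 0, 0.09], "yaw": 0, "claw": 1}, {"offset": [0, 0, 0.09], "yaw": 0, "claw": 1}, {"offset": [0, 0, 0.09], "yaw": 0, "claw": 1}]'

```text
time: 47.55
ee_pos: [0.5763, 0.3316, 0.1584]
tcp_rot: [179.9, -0.1, -172.5]
wrist_force: [-11.7, -1.7, 8.0]
opening: 0.0656
grasp_force: 30.5
```

```bash
python3 bk.py | grep -E "^\[|side u [0-6]|wrist u -?[0-4]"; python3 - <<'E'
from h import *
p,d,W=wristW(); k=(np.hypot(W[...,0]-.5638,W[...,1]-.3302)<.046)&(W[...,2]<.112)&(W[...,2]>.075); z=W[k][:,2]; print("jar floor pts",len(z),"above 92mm",(z>.092).sum(),np.percentile(z,[5,50,95]))
E
```

```text
[576.3 331.6 158.4] 97.46 0.0655766992848675 [-11.7  -1.7   8. ]
wrist u -40 n 1269 z rel max -55.0 med -72.0 min -74.0
wrist u -30 n 2790 z rel max 28.0 med 18.0 min -74.0
wrist u -20 n 8840 z rel max 70.0 med 27.0 min -74.0
wrist u -10 n 10808 z rel max 70.0 med 28.0 min -74.0
wrist u 0 n 3813 z rel max 34.0 med 26.0 min -74.0
wrist u 10 n 1458 z rel max 35.0 med 28.0 min 13.0
wrist u 20 n 251 z rel max 26.0 med 21.0 min 14.0
wrist u 30 n 13 z rel max 20.0 med 16.0 min 15.0
side u 10 n 8 z rel max 42.0 med 23.0 min -13.0
side u 20 n 34 z rel max 70.0 med 26.0 min -48.0
side u 30 n 63 z rel max 38.0 med -21.0 min -80.0
side u 40 n 64 z rel max 41.0 med -13.0 min -79.0
side u 50 n 58 z rel max 34.0 med -0.0 min -80.0
side u 60 n 29 z rel max -2.0 med -78.0 min -83.0
jar floor pts 9852 above 92mm 2249 [0.0853689  0.08656559 0.10163733]
```

The balls are in the jar. I hold there briefly with a small shake, then lift and count.

Request:
servo_tool --rows '[{"offset": [0.03, 0, 0], "yaw": 0, "claw": 1}, {"offset": [0, 0, 0], "yaw": 0, "claw": 1}, {"offset": [0.03, 0, 0], "yaw": 0, "claw": 1}, {"offset": [0, 0, 0], "yaw": 0, "claw": 1}, {"offset": [0, 0, -0.1], "yaw": 0, "claw": 1}, {"offset": [0, 0, -0.3], "yaw": 0, "claw": 1}, {"offset": [0, 0, -0.5], "yaw": 0, "claw": 1}, {"offset": [0.2, 0, -0.6], "yaw": 0, "claw": 1}, {"offset": [0.5, 0, -0.6], "yaw": 0, "claw": 1}, {"offset": [0.8, 0, -0.6], "yaw": 0, "claw": 1}, {"offset": [1, 0, -0.6], "yaw": 0, "claw": 1}, {"offset": [1, 0, -0.6], "yaw": 0, "claw": 1}]'

```text
time: 49.2
ee_pos: [0.4782, 0.3184, 0.2177]
tcp_rot: [180.0, 0.1, -172.6]
wrist_force: [-0.4, 0.5, -1.9]
opening: 0.0652
grasp_force: 33.7
```

Request:
servo_tool --rows '[{"offset": [0.3, 0, 0], "yaw": 0, "claw": 1}, {"offset": [0.6, 0, 0], "yaw": 0, "claw": 1}, {"offset": [0.9, 0, 0], "yaw": 0, "claw": 1}, {"offset": [1, 0, 0], "yaw": 0, "claw": 1}, {"offset": [1, 0, 0], "yaw": 0, "claw": 1}]'

```text
time: 49.82
ee_pos: [0.3801, 0.3058, 0.2173]
tcp_rot: [180.0, 0.1, -172.6]
wrist_force: [0.2, 0.2, -1.8]
opening: 0.0653
grasp_force: 33.7
```

```bash
python3 bk.py | grep -E "^\[|side u"; cat > balls.py <<'E'
from h import *
from scipy import ndimage as nd
for n in("top","side"):
    p,d=camera(n); W=world(n,d); k=(np.hypot(W[...,0]-.5638,W[...,1]-.3302)<.045)&(W[...,2]<.115)&(W[...,2]>.093)
    l,m=nd.label(k); print(n,"in jar pts",k.sum(),[ (W[l==i].mean(0)*1000).round().tolist()+[int((l==i).sum())] for i in range(1,m+1) if (l==i).sum()>3])
    H=hsv(p); k=(W[...,0]>.2)&(W[...,0]<.75)&(abs(W[...,1])<.6)&(W[...,2]>.008)&(W[...,2]<.03)
    l,m=nd.label(k)
    for i in range(1,m+1):
        q=W[l==i]
        if 5<len(q)<60 and np.ptp(q[:,0])<.03 and np.ptp(q[:,1])<.03: print("  small",(q.mean(0)*1000).round(),len(q),q[:,2].max().round(3),p[l==i].mean(0).round())
E
python3 balls.py
```

```text
[380.1 305.8 217.3] 97.43 0.06527138634450498 [ 0.2  0.2 -1.8]
side u -30 n 5 z rel max 29.0 med -210.0 min -210.0
side u -20 n 8 z rel max 24.0 med 14.0 min -28.0
side u -10 n 7 z rel max 30.0 med 24.0 min -28.0
side u 0 n 3 z rel max -26.0 med -29.0 min -210.0
side u 10 n 26 z rel max 68.0 med 25.0 min -211.0
side u 20 n 42 z rel max 70.0 med 28.0 min -211.0
side u 30 n 36 z rel max 34.0 med 21.0 min -15.0
side u 40 n 40 z rel max 35.0 med 21.0 min -210.0
side u 50 n 44 z rel max 38.0 med 15.0 min -19.0
side u 60 n 13 z rel max 9.0 med -8.0 min -209.0
top in jar pts 77 [[564.0, 330.0, 99.0, 27], [542.0, 337.0, 99.0, 26], [539.0, 311.0, 99.0, 4], [529.0, 330.0, 101.0, 10]]
  small [ 607. -108.   18.] 12 0.03 [74. 78. 75.]
  small [ 598. -135.   20.] 14 0.03 [77. 80. 76.]
  small [ 549. -376.   15.] 11 0.026 [76. 61. 58.]
  small [497. -34.  10.] 20 0.014 [69. 70. 66.]
  small [495. -20.  10.] 7 0.013 [68. 70. 68.]
  small [ 490. -105.   10.] 17 0.012 [65. 66. 66.]
  small [485. -88.  11.] 10 0.013 [61. 61. 60.]
  small [ 481. -114.   10.] 15 0.015 [70. 71. 70.]
  small [471. -14.  1
[... 157 characters left out ...]
2 [70. 72. 71.]
  small [ 439. -107.   10.] 9 0.014 [69. 70. 70.]
  small [426. -12.  12.] 7 0.017 [69. 71. 71.]
  small [410. -11.  10.] 17 0.014 [71. 72. 71.]
  small [404. -73.  10.] 13 0.013 [60. 62. 61.]
  small [398. -89.   9.] 14 0.014 [70. 71. 71.]
  small [ 399. -105.   11.] 7 0.016 [71. 71. 72.]
  small [295. 221.  14.] 23 0.021 [147. 156. 148.]
  small [247. 259.  13.] 25 0.018 [67. 71. 72.]
side in jar pts 26 [[557.0, 371.0, 103.0, 10]]
  small [248. 256.  14.] 10 0.018 [67. 70. 74.]
  small [295. 220.  15.] 7 0.019 [201. 205. 201.]
  small [496. -73.   9.] 12 0.011 [11. 11. 12.]
  small [ 445. -110.    9.] 13 0.012 [23. 23. 25.]
  small [ 740. -226.   18.] 35 0.028 [75. 81. 78.]
```

Four balls are in the jar. Two are loose on the bench, at (295,221) and (247,257). First I stand the beaker up: I turn its mouth towards the mill, then use the mill's top edge to rotate the mouth upwards.

Request:
servo_tool --rows '[{"offset": [0, 0, 0], "yaw": -0.06, "claw": 1}, {"offset": [0, 0, 0], "yaw": -0.12, "claw": 1}, {"offset": [0, 0, 0], "yaw": -0.18, "claw": 1}, {"offset": [0, 0, 0], "yaw": -0.24, "claw": 1}, {"offset": [0, 0, 0], "yaw": -0.3, "claw": 1}, {"offset": [0, 0, 0], "yaw": -0.36, "claw": 1}, {"offset": [0, 0, 0], "yaw": -0.42, "claw": 1}, {"offset": [0, 0, 0], "yaw": -0.47, "claw": 1}, {"offset": [0, 0, 0], "yaw": -0.5, "claw": 1}, {"offset": [0, 0, 0], "yaw": -0.5, "claw": 1}]'

```text
time: 51.28
ee_pos: [0.38, 0.3056, 0.2169]
tcp_rot: [180.0, -0.0, -82.7]
wrist_force: [-0.4, -0.8, -3.3]
opening: 0.0653
grasp_force: 33.7
```

Request:
servo_tool --rows '[{"offset": [0, 0, 0], "yaw": -0.06, "claw": 1}, {"offset": [0, 0, 0], "yaw": -0.12, "claw": 1}, {"offset": [0, 0, 0], "yaw": -0.18, "claw": 1}, {"offset": [0, 0, 0], "yaw": -0.24, "claw": 1}, {"offset": [0, 0, 0], "yaw": -0.3, "claw": 1}, {"offset": [0, 0, 0], "yaw": -0.36, "claw": 1}, {"offset": [0, 0, 0], "yaw": -0.42, "claw": 1}, {"offset": [0, 0, 0], "yaw": -0.47, "claw": 1}, {"offset": [0, 0, 0], "yaw": -0.506, "claw": 1}, {"offset": [0, 0, 0], "yaw": -0.506, "claw": 1}]'

```text
time: 52.52
ee_pos: [0.3798, 0.3056, 0.217]
tcp_rot: [180.0, 0.0, 8.3]
wrist_force: [-0.0, -0.4, -1.6]
opening: 0.0654
grasp_force: 33.7
```

```bash
python3 - <<'E'
from h import *
p,a,o=cur(); print(p,a,o["q"].round(1),o["opening"]); plan(p,a,(468.6,243.7,128),-83.7)
q,d=camera("top"); W=world("top",d); x,y,z=[W[...,i] for i in range(3)]
for y0 in(.2,.22,.24,.26):
    k=(abs(y-y0)<.004)&(z>.07)&(z<.09)&(x>.44)&(x<.55); print(y0,"mill edge x",np.sort(x[k])[:3].round(4))
E
```

```text
[379.75035785 305.57759089 216.98415951] -81.67535286937809 [  38.8   -4.2   -3.2   91.    -0.  -149.5] 0.0653884114458016
call1 offset [0.79  0.741 0.89 ] yaw 0.0112 rows>= 3 
0.2 mill edge x [0.4878 0.4879 0.488 ]
0.22 mill edge x [0.4867 0.4868 0.487 ]
0.24 mill edge x [0.4839 0.4842 0.4847]
0.26 mill edge x [0.4814 0.4814 0.4818]
```

Request:
servo_tool --rows '[{"offset": [0.3, 0.3, 0], "yaw": 0.011, "claw": 1}, {"offset": [0.6, 0.6, 0.2], "yaw": 0.011, "claw": 1}, {"offset": [0.823, 0.737, 0.5], "yaw": 0.011, "claw": 1}, {"offset": [0.823, 0.737, 0.75], "yaw": 0.011, "claw": 1}, {"offset": [0.823, 0.737, 0.89], "yaw": 0.011, "claw": 1}, {"offset": [0.823, 0.737, 0.89], "yaw": 0.011, "claw": 1}, {"offset": [0.823, 0.737, 0.89], "yaw": 0.011, "claw": 1}]'

```text
time: 53.45
ee_pos: [0.472, 0.2453, 0.1293]
tcp_rot: [-180.0, -0.1, 6.5]
wrist_force: [0.2, 0.0, -1.9]
opening: 0.0653
grasp_force: 33.8
```

```bash
python3 bk.py | grep -E "^\[|side u -?[0-7]"
```

```text
[472.  245.3 129.3] -83.5 0.06532869324966276 [ 0.2  0.  -1.9]
side u -60 n 16 z rel max -44.0 med -47.0 min -51.0
side u -50 n 18 z rel max -41.0 med -47.0 min -53.0
side u -40 n 22 z rel max -43.0 med -48.0 min -52.0
side u -30 n 28 z rel max 28.0 med -48.0 min -53.0
side u -20 n 66 z rel max 66.0 med 14.0 min -52.0
side u -10 n 26 z rel max 68.0 med 19.0 min -53.0
side u 20 n 21 z rel max 31.0 med 11.0 min -26.0
side u 30 n 30 z rel max 37.0 med 26.0 min -22.0
side u 40 n 26 z rel max 38.0 med 28.0 min -19.0
side u 50 n 15 z rel max 36.0 med 6.0 min -10.0
```

Request:
servo_tool --rows '[{"offset": [0.017, 0, 0.05], "yaw": 0, "claw": 1}, {"offset": [0.017, 0, 0.09], "yaw": 0, "claw": 1}, {"offset": [0.017, 0, 0.12], "yaw": 0, "claw": 1}, {"offset": [-0.033, 0, 0.134], "yaw": 0, "claw": 1}, {"offset": [-0.06, 0, 0.15], "yaw": 0, "claw": 1}, {"offset": [-0.088, 0, 0.165], "yaw": 0, "claw": 1}, {"offset": [-0.115, 0, 0.185], "yaw": 0, "claw": 1}, {"offset": [-0.138, 0, 0.205], "yaw": 0, "claw": 1}, {"offset": [-0.16, 0, 0.23], "yaw": 0, "claw": 1}, {"offset": [-0.178, 0, 0.254], "yaw": 0, "claw": 1}, {"offset": [-0.195, 0, 0.28], "yaw": 0, "claw": 1}, {"offset": [-0.209, 0, 0.308], "yaw": 0, "claw": 1}]'

```text
time: 55.05
ee_pos: [0.4496, 0.243, 0.0991]
tcp_rot: [-179.9, 0.1, 6.6]
wrist_force: [-16.7, 0.8, 17.2]
opening: 0.0655
grasp_force: 42.7
```

```bash
python3 bk.py | grep -E "^\[|side u -?[0-8]"
```

```text
[449.6 243.   99.1] -83.43 0.06552830806794778 [-16.7   0.8  17.2]
side u -60 n 21 z rel max -15.0 med -18.0 min -22.0
side u -50 n 18 z rel max -13.0 med -18.0 min -23.0
side u -40 n 24 z rel max -12.0 med -18.0 min -23.0
side u -30 n 21 z rel max 1.0 med -12.0 min -19.0
side u -20 n 30 z rel max 68.0 med -7.0 min -24.0
side u -10 n 23 z rel max 66.0 med -14.0 min -31.0
side u 0 n 8 z rel max 28.0 med -7.0 min -37.0
side u 10 n 10 z rel max 23.0 med -32.0 min -92.0
side u 20 n 19 z rel max 8.0 med -19.0 min -92.0
side u 30 n 30 z rel max 15.0 med -2.0 min -46.0
side u 40 n 26 z rel max 10.0 med -9.0 min -93.0
side u 50 n 16 z rel max -3.0 med -14.0 min -24.0
```

Request:
servo_tool --rows '[{"offset": [-0.012, 0, 0.03], "yaw": 0, "claw": 1}, {"offset": [-0.022, 0, 0.06], "yaw": 0, "claw": 1}, {"offset": [-0.028, 0, 0.09], "yaw": 0, "claw": 1}, {"offset": [-0.033, 0, 0.12], "yaw": 0, "claw": 1}, {"offset": [-0.033, 0, 0.15], "yaw": 0, "claw": 1}, {"offset": [-0.033, 0, 0.18], "yaw": 0, "claw": 1}, {"offset": [-0.029, 0, 0.21], "yaw": 0, "claw": 1}, {"offset": [-0.024, 0, 0.24], "yaw": 0, "claw": 1}, {"offset": [-0.015, 0, 0.27], "yaw": 0, "claw": 1}, {"offset": [-0.005, 0, 0.29], "yaw": 0, "claw": 1}, {"offset": [-0.005, 0, 0.29], "yaw": 0, "claw": 1}]'

```text
time: 56.52
ee_pos: [0.4439, 0.2433, 0.0674]
tcp_rot: [-179.8, 0.8, 6.8]
wrist_force: [-38.6, 7.1, 14.9]
opening: 0.0655
grasp_force: 119.6
```

```bash
python3 bk.py | grep -E "^\[|side u -?[0-8]|wrist u"
```

```text
[443.9 243.3  67.4] -83.25 0.06550101870672385 [-38.6   7.1  14.9]
wrist u -60 n 4311 z rel max 17.0 med 13.0 min 11.0
wrist u -50 n 4064 z rel max 15.0 med 13.0 min 11.0
wrist u -40 n 3210 z rel max 21.0 med 13.0 min 2.0
wrist u -30 n 885 z rel max 22.0 med 19.0 min -22.0
wrist u -20 n 4149 z rel max 70.0 med 61.0 min -37.0
wrist u -10 n 5273 z rel max 70.0 med 60.0 min -50.0
wrist u 0 n 2055 z rel max 21.0 med -47.0 min -50.0
wrist u 10 n 4122 z rel max 25.0 med -14.0 min -50.0
wrist u 20 n 7015 z rel max 25.0 med -7.0 min -48.0
wrist u 30 n 23 z rel max 12.0 med -33.0 min -46.0
side u -60 n 20 z rel max 16.0 med 13.0 min 8.0
side u -50 n 22 z rel max 18.0 med 14.0 min 8.0
side u -40 n 22 z rel max 24.0 med 13.0 min 5.0
side u -30 n 38 z rel max 23.0 med 4.0 min -36.0
side u -20 n 47 z rel max 65.0 med -3.0 min -52.0
side u -10 n 29 z rel max 67.0 med -4.0 min -50.0
side u 0 n 7 z rel max 19.0 med -27.0 min -51.0
side u 10 n 11 z rel max -3.0 med -38.0 min -61.0
side u 20 n 23 z rel max 4.0 med -20.0 min -51.0
side u 30 n 3 z rel max -10.0 med -11.0 min -14.0
```

The beaker is upright again, its lip level. I back off straight away and carry it to the mat.

Request:
servo_tool --rows '[{"offset": [-0.06, 0, 0], "yaw": 0, "claw": 1}, {"offset": [-0.2, 0, -0.05], "yaw": 0, "claw": 1}, {"offset": [-0.4, -0.15, -0.1], "yaw": 0, "claw": 1}, {"offset": [-0.6, -0.3, -0.1], "yaw": 0, "claw": 1}, {"offset": [-0.8, -0.39, -0.1], "yaw": 0, "claw": 1}, {"offset": [-0.85, -0.39, -0.1], "yaw": 0, "claw": 1}, {"offset": [-0.85, -0.39, -0.1], "yaw": 0, "claw": 1}]' --squeeze 30

```text
time: 57.5
ee_pos: [0.3617, 0.2713, 0.0786]
tcp_rot: [-180.0, -0.0, 6.5]
wrist_force: [-0.4, -0.2, -1.3]
opening: 0.0654
grasp_force: 118.1
```

```bash
python3 bk.py | grep -E "^\[|side u -?[0-8]|wrist u -?[0-4]"
```

```text
[361.7 271.3  78.6] -83.48 0.06539591347774383 [-0.4 -0.2 -1.3]
wrist u -40 n 1267 z rel max 20.0 med 17.0 min -10.0
wrist u -30 n 1272 z rel max 21.0 med 7.0 min -56.0
wrist u -20 n 4156 z rel max 70.0 med 61.0 min -54.0
wrist u -10 n 5615 z rel max 70.0 med 59.0 min -51.0
wrist u 0 n 2012 z rel max 21.0 med -47.0 min -50.0
wrist u 10 n 4030 z rel max 26.0 med -13.0 min -49.0
wrist u 20 n 6597 z rel max 26.0 med -6.0 min -48.0
wrist u 30 n 457 z rel max -0.0 med -33.0 min -46.0
side u -40 n 13 z rel max 23.0 med 13.0 min -72.0
side u -30 n 47 z rel max 22.0 med -2.0 min -51.0
side u -20 n 46 z rel max 65.0 med -10.0 min -72.0
side u -10 n 33 z rel max 69.0 med -2.0 min -57.0
side u 0 n 6 z rel max 25.0 med -34.0 min -73.0
side u 10 n 9 z rel max 4.0 med -36.0 min -50.0
side u 20 n 20 z rel max 8.0 med -26.0 min -72.0
side u 30 n 4 z rel max -3.0 med -8.0 min -14.0
```

Request:
servo_tool --rows '[{"offset": [-0.1, 0, 0.08], "yaw": 0, "claw": 1}, {"offset": [-0.1, 0, 0.16], "yaw": 0, "claw": 1}, {"offset": [-0.1, 0, 0.2], "yaw": 0, "claw": 1}, {"offset": [-0.1, 0, 0.22], "yaw": 0, "claw": 1}, {"offset": [-0.1, 0, 0.23], "yaw": 0, "claw": 1}, {"offset": [-0.1, 0, 0.23], "yaw": 0, "claw": 1}]'

```text
time: 58.35
ee_pos: [0.3519, 0.2703, 0.0563]
tcp_rot: [180.0, -0.0, 6.5]
wrist_force: [-3.3, -3.5, 9.3]
opening: 0.0653
grasp_force: 118.7
```

Request:
servo_tool --rows '[{"offset": [0, 0, 0], "yaw": 0, "claw": 0.15}, {"offset": [0, 0, 0], "yaw": 0, "claw": 0}, {"offset": [0, 0, 0], "yaw": 0, "claw": 0}, {"offset": [0, 0, 0], "yaw": 0, "claw": 0}, {"offset": [0, 0, -0.3], "yaw": 0, "claw": 0}, {"offset": [0, 0, -0.6], "yaw": 0, "claw": 0}, {"offset": [0, 0, -1], "yaw": 0, "claw": 0}, {"offset": [0, 0, -1], "yaw": 0, "claw": 0}]'

```text
time: 59.35
ee_pos: [0.3528, 0.2712, 0.1582]
tcp_rot: [-179.9, -0.2, 6.5]
wrist_force: [0.0, -0.3, -0.5]
opening: 0.0855
grasp_force: 0.0
```

```bash
cat > st.py <<'E'
from h import *
p,d=camera("top"); W=world("top",d); x,y=W[...,0],W[...,1]; bk=(x>.26)&(x<.46)&(y>.18)&(y<.38)
print("lip",rect(W,bk,.068,.085))
for nm,(a,b) in dict(b1=(.295,.221),b2=(.247,.257)).items():
    k=np.hypot(x-a,y-b)<.04; print(nm,rect(W,k,.008,.025))
E
python3 st.py; python3 - <<'E'
from h import *
p,a,o=cur(); print(p,a,o["opening"])
p,d,W=wristW(); x,y=W[...,0],W[...,1]; bk=(np.hypot(x-.36,y-.272)<.06); print("wrist lip",rect(W,bk,.06,.085))
for a,b in((.295,.221),(.247,.257)):
    k=np.hypot(x-a,y-b)<.03; print(rect(W,k,.008,.025))
E
```

```text
lip (49, array([345.1, 261.9]), array([51.8, 61.4]), 59.5, np.float64(74.5), array([332.3, 264.4,  74.5]))
b1 (28, array([295.7, 237.3]), array([46.1, 14.1]), 89.8, np.float64(13.6), array([295.9, 222.7,  13.6]))
b2 (23, array([246.5, 258.6]), array([14. , 13.2]), 35.9, np.float64(13.8), array([247.3, 258.7,  13.8]))
[352.22821448 270.7872312  156.34444443] -83.48517957871455 0.08510931333992479
wrist lip (2379, array([350.5, 268.1]), array([66.8, 67.1]), 48.6, np.float64(71.1), array([344.6, 267.5,  71.1]))
(184, array([296.4, 222.9]), array([13.5, 15.2]), 11.4, np.float64(13.6), array([297.4, 223.3,  13.6]))
(162, array([248.1, 260. ]), array([14.1, 14.2]), 54.4, np.float64(13.4), array([249.2, 260.3,  13.4]))
```

The beaker stands upright on the mat at (350,268). Next are the two loose balls. I turn the gripper so its narrow side faces the beaker and go over ball 1.

Request:
servo_tool --rows '[{"offset": [0, 0, 0], "yaw": 0.407, "claw": 0.5}, {"offset": [0, 0, 0], "yaw": 0.407, "claw": 0.5}, {"offset": [0, 0, 0], "yaw": 0.407, "claw": 0.5}, {"offset": [0, 0, 0], "yaw": 0.407, "claw": 0.5}, {"offset": [0, 0, 0], "yaw": 0.407, "claw": 0.5}, {"offset": [0, 0, 0], "yaw": 0.407, "claw": 0.5}, {"offset": [0, 0, 0], "yaw": 0.407, "claw": 0.5}, {"offset": [0, 0, 0], "yaw": 0.407, "claw": 0.5}]'

```text
time: 60.45
ee_pos: [0.3512, 0.27, 0.154]
tcp_rot: [179.9, -0.0, -66.7]
wrist_force: [0.1, -0.2, -0.8]
opening: 0.0432
grasp_force: 0.0
```

Request:
servo_tool --rows '[{"offset": [0, 0, 0], "yaw": 0.407, "claw": 0.5}, {"offset": [0, 0, 0], "yaw": 0.407, "claw": 0.5}, {"offset": [0, 0, 0], "yaw": 0.407, "claw": 0.5}, {"offset": [0, 0, 0], "yaw": 0.407, "claw": 0.5}, {"offset": [0, 0, 0], "yaw": 0.407, "claw": 0.5}, {"offset": [0, 0, 0], "yaw": 0.407, "claw": 0.5}, {"offset": [0, 0, 0], "yaw": 0.407, "claw": 0.5}, {"offset": [0, 0, 0], "yaw": 0.407, "claw": 0.5}]'

```text
time: 61.45
ee_pos: [0.3514, 0.2702, 0.1546]
tcp_rot: [180.0, -0.1, -139.8]
wrist_force: [0.1, 0.8, -0.3]
opening: 0.0423
grasp_force: 0.0
```

Request:
servo_tool --rows '[{"offset": [0.4, 0, 0], "yaw": 0, "claw": 0.5}, {"offset": [0.785, -0.008, 0.2], "yaw": 0, "claw": 0.5}, {"offset": [0.785, -0.008, 0.4], "yaw": 0, "claw": 0.5}, {"offset": [0.785, -0.008, 0.4], "yaw": 0, "claw": 0.5}]'

```text
time: 61.95
ee_pos: [0.2913, 0.2187, 0.1142]
tcp_rot: [180.0, -0.1, -139.7]
wrist_force: [0.3, -0.1, 0.1]
opening: 0.0427
grasp_force: 0.0
```

```bash
cat > ball.py <<'E'
from h import *
import sys
bx,by=float(sys.argv[1]),float(sys.argv[2]); sh=float(sys.argv[3])
p,a,o=cur(); print(p,a,o["opening"],o["q"].round(0))
_,d,W=wristW(); k=np.hypot(W[...,0]*1e3-bx,W[...,1]*1e3-by)<25; r=rect(W,k,.009,.025); print(r)
c=np.array(r[1]); t=np.radians(a+90); c=c+sh*np.array([np.cos(t),np.sin(t)]); plan(p,a,(*c,27),a)
E
python3 ball.py 296 223 5
```

```text
[291.33951285 218.72668724 114.20041226] 130.2620960177328 0.04266839789416049 [ 37. -22. -29.  83.  -0.  -3.]
(300, array([294.6, 222.5]), array([13.9, 14.8]), 42.0, np.float64(13.7), array([294.1, 221.8,  13.7]))
call1 offset [0.001 0.008 0.872] yaw 0.0 rows>= 2
```

Request:
servo_tool --rows '[{"offset": [0, 0.01, 0.4], "yaw": 0, "claw": 0.5}, {"offset": [0, 0.01, 0.75], "yaw": 0, "claw": 0.5}, {"offset": [0, 0.01, 0.87], "yaw": 0, "claw": 0.5}, {"offset": [0, 0.01, 0.87], "yaw": 0, "claw": 0.5}, {"offset": [0, 0.01, 0.87], "yaw": 0, "claw": 0.7}, {"offset": [0, 0.01, 0.87], "yaw": 0, "claw": 1}, {"offset": [0, 0.01, 0.87], "yaw": 0, "claw": 1}, {"offset": [0, 0.01, 0.87], "yaw": 0, "claw": 1}, {"offset": [0, 0.01, 0.87], "yaw": 0, "claw": 1}]' --squeeze 25

```text
time: 63.12
ee_pos: [0.2921, 0.2206, 0.0294]
tcp_rot: [-180.0, 0.1, -140.0]
wrist_force: [-1.0, -0.7, 6.5]
opening: 0.013
grasp_force: 24.4
```

Request:
servo_tool --rows '[{"offset": [0, 0, -0.2], "yaw": 0, "claw": 1}, {"offset": [0, 0, -0.5], "yaw": 0, "claw": 1}, {"offset": [0, 0, -0.8], "yaw": 0, "claw": 1}, {"offset": [0, 0, -1], "yaw": 0, "claw": 1}, {"offset": [0, 0, -1], "yaw": 0, "claw": 1}]'

```text
time: 63.75
ee_pos: [0.292, 0.2205, 0.1296]
tcp_rot: [-180.0, 0.2, -140.0]
wrist_force: [-0.0, 0.0, 0.6]
opening: 0.0131
grasp_force: 24.6
```

Request:
servo_tool --rows '[{"offset": [0, 0, -0.4], "yaw": 0, "claw": 1}, {"offset": [0, 0, -0.7], "yaw": 0, "claw": 1}, {"offset": [0, 0, -0.7], "yaw": 0, "claw": 1}]'

```text
time: 64.12
ee_pos: [0.2919, 0.2204, 0.1992]
tcp_rot: [-180.0, 0.1, -140.0]
wrist_force: [0.4, -0.6, -1.3]
opening: 0.013
grasp_force: 24.6
```

```bash
python3 - <<'E'
from h import *
p,a,o=cur(); print(p,a,o["opening"]); plan(p,a,(564,330,195),a)
E
```

```text
[291.92475398 220.42969364 199.18844544] 129.99294147004466 0.013033807240878185
call1 offset [-1.    -0.326  0.015] yaw 0.0 rows>= 3 rest
 remaining offset in new axes [-1.789 -0.583  0.027]
```

Request:
servo_tool --rows '[{"offset": [-0.4, -0.13, 0], "yaw": 0, "claw": 1}, {"offset": [-0.8, -0.26, 0], "yaw": 0, "claw": 1}, {"offset": [-0.93, -0.303, 0], "yaw": 0, "claw": 1}]'

```text
time: 64.5
ee_pos: [0.383, 0.2567, 0.1959]
tcp_rot: [180.0, -0.2, -140.0]
wrist_force: [-0.4, -0.2, -0.3]
opening: 0.0131
grasp_force: 24.6
```

Request:
servo_tool --rows '[{"offset": [-0.4, -0.13, 0], "yaw": 0, "claw": 1}, {"offset": [-0.8, -0.26, 0], "yaw": 0, "claw": 1}, {"offset": [-0.93, -0.303, 0], "yaw": 0, "claw": 1}]'

```text
time: 64.88
ee_pos: [0.4734, 0.2933, 0.1964]
tcp_rot: [180.0, -0.2, -140.0]
wrist_force: [-0.4, -0.4, -1.1]
opening: 0.0129
grasp_force: 24.6
```

Request:
servo_tool --rows '[{"offset": [-0.4, -0.13, 0], "yaw": 0, "claw": 1}, {"offset": [-0.8, -0.26, 0], "yaw": 0, "claw": 1}, {"offset": [-0.93, -0.303, 0], "yaw": 0, "claw": 1}, {"offset": [-0.93, -0.303, 0], "yaw": 0, "claw": 1}, {"offset": [-0.93, -0.303, 0], "yaw": 0, "claw": 1}]'

```text
time: 65.5
ee_pos: [0.5625, 0.3294, 0.1983]
tcp_rot: [180.0, -0.0, -140.0]
wrist_force: [0.5, 0.6, 0.4]
opening: 0.0129
grasp_force: 24.6
```

```bash
python3 - <<'E'
from h import *
p,a,o=cur(); print(p,a,o["opening"]); plan(p,a,(564-4,330-3,152),a)
E
```

```text
[562.53855783 329.37222316 198.26921651] 130.00234411564347 0.012897774278592993
call1 offset [ 0.035 -0.002  0.463] yaw 0.0 rows>= 1
```

Request:
servo_tool --rows '[{"offset": [0.03, 0, 0.2], "yaw": 0, "claw": 1}, {"offset": [0.03, 0, 0.4], "yaw": 0, "claw": 1}, {"offset": [0.03, 0, 0.46], "yaw": 0, "claw": 1}, {"offset": [0.03, 0, 0.46], "yaw": 0, "claw": 0.85}, {"offset": [0.03, 0, 0.46], "yaw": 0, "claw": 0.7}, {"offset": [0.03, 0, 0.46], "yaw": 0, "claw": 0.6}, {"offset": [0.03, 0, 0.46], "yaw": 0, "claw": 0.6}, {"offset": [0.03, 0, 0.2], "yaw": 0, "claw": 0.6}, {"offset": [0.03, 0, 0], "yaw": 0, "claw": 0.6}]'

```text
time: 66.62
ee_pos: [0.5613, 0.3278, 0.1992]
tcp_rot: [-180.0, 0.0, -140.0]
wrist_force: [0.3, -0.3, -0.1]
opening: 0.034
grasp_force: 0.0
```

Request:
servo_tool --rows '[{"offset": [0.5, 0.1, 0], "yaw": 0, "claw": 0.5}, {"offset": [0.96, 0.22, 0], "yaw": 0, "claw": 0.5}, {"offset": [0.96, 0.22, 0], "yaw": 0, "claw": 0.5}]'

```text
time: 67.0
ee_pos: [0.4714, 0.2818, 0.1989]
tcp_rot: [180.0, -0.0, -140.0]
wrist_force: [0.0, 0.8, 0.3]
opening: 0.0429
grasp_force: 0.0
```

Request:
servo_tool --rows '[{"offset": [0.5, 0.1, 0], "yaw": 0, "claw": 0.5}, {"offset": [0.96, 0.22, 0], "yaw": 0, "claw": 0.5}, {"offset": [0.96, 0.22, 0], "yaw": 0, "claw": 0.5}]'

```text
time: 67.38
ee_pos: [0.3847, 0.2375, 0.1992]
tcp_rot: [-180.0, 0.1, -140.0]
wrist_force: [0.3, 0.2, 0.5]
opening: 0.0425
grasp_force: 0.0
```

Request:
servo_tool --rows '[{"offset": [0.5, 0.1, 0], "yaw": 0, "claw": 0.5}, {"offset": [0.96, 0.22, 0], "yaw": 0, "claw": 0.5}, {"offset": [0.96, 0.22, 0], "yaw": 0, "claw": 0.5}, {"offset": [0.96, 0.22, 0], "yaw": 0, "claw": 0.5}]'

```text
time: 67.88
ee_pos: [0.2993, 0.1939, 0.1988]
tcp_rot: [-180.0, 0.1, -140.0]
wrist_force: [-0.1, -0.7, -0.9]
opening: 0.0426
grasp_force: 0.0
```

```bash
python3 balls.py | grep -v "\-[0-9]*\. *[0-9]*\.\]"; python3 ball.py 248 259 0
```

```text
top in jar pts 83 [[570.0, 297.0, 101.0, 7], [564.0, 330.0, 99.0, 26], [543.0, 337.0, 99.0, 25], [539.0, 311.0, 98.0, 4], [529.0, 330.0, 100.0, 12]]
  small [371. 282.  18.] 24 0.029 [ 79. 100.  86.]
  small [352. 240.  19.] 14 0.03 [79. 96. 86.]
side in jar pts 41 [[551.0, 372.0, 110.0, 5], [526.0, 351.0, 107.0, 4], [586.0, 367.0, 103.0, 5]]
  small [248. 259.  11.] 10 0.017 [63. 66. 69.]
[299.22066578 193.81479386 198.32729698] 129.9863014554279 0.04274349326268177 [ 33. -22. -20.  92.   0.  -7.]
(164, array([246.1, 259.2]), array([14.3, 14.2]), 39.5, np.float64(13.7), array([246.3, 258.4,  13.7]))
call1 offset [-0.008  0.492  1.   ] yaw 0.0 rows>= 3 rest
 remaining offset in new axes [-0.005  0.351  0.713]
```

Request:
servo_tool --rows '[{"offset": [-0.01, 0.4, 0.2], "yaw": 0, "claw": 0.5}, {"offset": [-0.01, 0.84, 0.5], "yaw": 0, "claw": 0.5}, {"offset": [-0.01, 0.84, 0.85], "yaw": 0, "claw": 0.5}, {"offset": [-0.01, 0.84, 0.85], "yaw": 0, "claw": 0.5}]'

```text
time: 68.53
ee_pos: [0.2441, 0.2578, 0.1112]
tcp_rot: [-180.0, -0.3, -139.9]
wrist_force: [-0.9, -0.3, -0.1]
opening: 0.0427
grasp_force: 0.0
```

```bash
python3 ball.py 247 259 0
```

```text
[244.10604823 257.78014021 111.23037131] 130.0592396733911 0.04272416098296485 [ 47. -23. -30.  83.  -0.   7.]
(313, array([245.6, 259.4]), array([14.6, 13.7]), 39.7, np.float64(13.8), array([245.1, 259. ,  13.8]))
call1 offset [-0.022  0.003  0.842] yaw 0.0 rows>= 2
```

Request:
servo_tool --rows '[{"offset": [-0.02, 0, 0.4], "yaw": 0, "claw": 0.5}, {"offset": [-0.02, 0, 0.75], "yaw": 0, "claw": 0.5}, {"offset": [-0.02, 0, 0.84], "yaw": 0, "claw": 0.5}, {"offset": [-0.02, 0, 0.84], "yaw": 0, "claw": 0.5}, {"offset": [-0.02, 0, 0.84], "yaw": 0, "claw": 0.7}, {"offset": [-0.02, 0, 0.84], "yaw": 0, "claw": 1}, {"offset": [-0.02, 0, 0.84], "yaw": 0, "claw": 1}, {"offset": [-0.02, 0, 0.84], "yaw": 0, "claw": 1}, {"offset": [-0.02, 0, 0.84], "yaw": 0, "claw": 1}]'

```text
time: 69.7
ee_pos: [0.2472, 0.2602, 0.0306]
tcp_rot: [-180.0, 0.1, -140.0]
wrist_force: [1.0, -1.3, 6.6]
opening: 0.0122
grasp_force: 24.6
```

Request:
servo_tool --rows '[{"offset": [0, 0, -0.2], "yaw": 0, "claw": 1}, {"offset": [0, 0, -0.5], "yaw": 0, "claw": 1}, {"offset": [0, 0, -0.8], "yaw": 0, "claw": 1}, {"offset": [0, 0, -1], "yaw": 0, "claw": 1}, {"offset": [0, 0, -1], "yaw": 0, "claw": 1}]'

```text
time: 70.32
ee_pos: [0.2471, 0.2602, 0.1307]
tcp_rot: [180.0, 0.2, -140.0]
wrist_force: [0.1, 0.7, -0.6]
opening: 0.0122
grasp_force: 24.2
```

Request:
servo_tool --rows '[{"offset": [0, 0, -0.4], "yaw": 0, "claw": 1}, {"offset": [0, 0, -0.7], "yaw": 0, "claw": 1}, {"offset": [0, 0, -0.7], "yaw": 0, "claw": 1}]'

```text
time: 70.7
ee_pos: [0.2469, 0.26, 0.2002]
tcp_rot: [180.0, 0.1, -140.0]
wrist_force: [-0.3, -0.4, -0.7]
opening: 0.0126
grasp_force: 24.3
```

```bash
python3 - <<'E'
from h import *
p,a,o=cur(); print(p,a,o["opening"]); plan(p,a,(562,329,198),a)
E
```

```text
[246.94681385 260.03414078 200.21121684] 129.9975702801972 0.01255078103209562
call1 offset [-1.    -0.524  0.008] yaw 0.0 rows>= 3 rest
 remaining offset in new axes [-1.857 -0.973  0.014]
```

Request:
servo_tool --rows '[{"offset": [-0.4, -0.21, 0], "yaw": 0, "claw": 1}, {"offset": [-0.8, -0.42, 0], "yaw": 0, "claw": 1}, {"offset": [-0.952, -0.499, 0], "yaw": 0, "claw": 1}]'

```text
time: 71.08
ee_pos: [0.3527, 0.2823, 0.1971]
tcp_rot: [-180.0, -0.2, -140.1]
wrist_force: [-0.8, 0.1, 0.2]
opening: 0.0122
grasp_force: 24.3
```

Request:
servo_tool --rows '[{"offset": [-0.4, -0.21, 0], "yaw": 0, "claw": 1}, {"offset": [-0.8, -0.42, 0], "yaw": 0, "claw": 1}, {"offset": [-0.952, -0.499, 0], "yaw": 0, "claw": 1}]'

```text
time: 71.45
ee_pos: [0.4575, 0.3054, 0.1973]
tcp_rot: [180.0, -0.2, -140.0]
wrist_force: [-1.0, -0.2, -0.2]
opening: 0.0123
grasp_force: 24.3
```

Request:
servo_tool --rows '[{"offset": [-0.4, -0.21, 0], "yaw": 0, "claw": 1}, {"offset": [-0.8, -0.42, 0], "yaw": 0, "claw": 1}, {"offset": [-0.952, -0.499, 0], "yaw": 0, "claw": 1}, {"offset": [-0.952, -0.499, 0], "yaw": 0, "claw": 1}, {"offset": [-0.952, -0.499, 0], "yaw": 0, "claw": 1}]'

```text
time: 72.08
ee_pos: [0.5605, 0.3283, 0.1988]
tcp_rot: [180.0, -0.1, -140.0]
wrist_force: [-0.7, 0.5, 0.0]
opening: 0.0124
grasp_force: 24.3
```

Request:
servo_tool --rows '[{"offset": [0, 0, 0.2], "yaw": 0, "claw": 1}, {"offset": [0, 0, 0.4], "yaw": 0, "claw": 1}, {"offset": [0, 0, 0.46], "yaw": 0, "claw": 1}, {"offset": [0, 0, 0.46], "yaw": 0, "claw": 0.85}, {"offset": [0, 0, 0.46], "yaw": 0, "claw": 0.7}, {"offset": [0, 0, 0.46], "yaw": 0, "claw": 0.6}, {"offset": [0, 0, 0.46], "yaw": 0, "claw": 0.6}, {"offset": [0, 0, 0.2], "yaw": 0, "claw": 0.6}, {"offset": [0, 0, 0], "yaw": 0, "claw": 0.6}]'

```text
time: 73.2
ee_pos: [0.5616, 0.3284, 0.2002]
tcp_rot: [-180.0, 0.0, -140.0]
wrist_force: [0.6, -0.9, 0.2]
opening: 0.0339
grasp_force: 0.0
```

Request:
servo_tool --rows '[{"offset": [0.4, -0.1, -0.4], "yaw": 0, "claw": 0.5}, {"offset": [0.96, -0.5, -0.8], "yaw": 0, "claw": 0.5}, {"offset": [0.96, -0.5, -0.8], "yaw": 0, "claw": 0.5}, {"offset": [0.96, -0.5, -0.8], "yaw": 0, "claw": 0.5}]'

```text
time: 73.7
ee_pos: [0.5204, 0.228, 0.2801]
tcp_rot: [-180.0, 0.1, -140.1]
wrist_force: [-0.3, 1.0, 0.2]
opening: 0.043
grasp_force: 0.0
```

```bash
python3 - <<'E'
from h import *
from scipy import ndimage as nd
print(cur()[:2])
q,d,W=wristW(); x,y,z=W[...,0],W[...,1],W[...,2]
print("beaker lip",rect(W,np.hypot(x-.35,y-.268)<.06,.066,.085))
p,d=camera("top"); W=world("top",d); x,y,z=W[...,0],W[...,1],W[...,2]; H=hsv(p)
print("top lip",rect(W,np.hypot(x-.35,y-.268)<.06,.066,.085))
yl=(abs(H[...,0]-28)<6)&(H[...,1]>150)&(H[...,2]>60); print("scanner",rect(W,yl,.12,.15))
for c in((.635,-.12),(.53,-.4)): m=np.hypot(x-c[0],y-c[1])<.08; print("pack",rect(W,m,.113,.126))
b=(abs(H[...,0]-110)<12)&(H[...,1]>120)&(np.hypot(x-.562,y-.168)<.06); print("knob",rect(W,b,.115,.135))
E
python3 balls.py | grep -vE "\[ *[0-9]+\. +-"
```

```text
(array([520.44012762, 227.96206849, 280.05984342]), np.float64(129.91594812353486))
beaker lip (769, array([350.2, 267.9]), array([67.2, 67.3]), 22.4, np.float64(73.0), array([347.7, 269.6,  73. ]))
top lip None
scanner (396, array([457.7, -60.5]), array([37.8, 93.3]), 83.0, np.float64(132.6), array([461.4, -61.2, 132.6]))
pack (141, array([ 657.1, -136.6]), array([37. , 33.4]), 0.1, np.float64(119.9), array([ 657.1, -136.8,  119.9]))
pack (149, array([ 532.6, -408.9]), array([35.9, 36.2]), 86.6, np.float64(120.1), array([ 532.9, -408.5,  120.1]))
knob (81, array([560.8, 169.2]), array([44.8, 14.5]), 7.3, np.float64(122.8), array([561.5, 168.4, 122.8]))
top in jar pts 0 []
side in jar pts 40 [[572.0, 371.0, 108.0, 6], [543.0, 366.0, 103.0, 4]]
```

Request:
servo_tool --rows '[{"offset": [0.5, -0.4, 0], "yaw": 0, "claw": 0.3}, {"offset": [0.95, -0.7, 0], "yaw": 0, "claw": 0}, {"offset": [0.95, -0.9, 0], "yaw": 0, "claw": 0}, {"offset": [0.95, -0.9, 0], "yaw": 0, "claw": 0}, {"offset": [0.95, -0.9, 0], "yaw": 0, "claw": 0}]'

```text
time: 74.53
ee_pos: [0.5055, 0.0994, 0.2785]
tcp_rot: [179.9, -0.1, -140.0]
wrist_force: [0.3, 1.2, -1.1]
opening: 0.0854
grasp_force: 0.0
```

```bash
python3 balls.py | grep -vE "\[ *[0-9]+\. +-"; python3 - <<'E'
from h import *
from scipy import ndimage as nd
print(cur()[:2])
for n in ("wrist","top"):
    if n=="wrist": p,d,W=wristW()
    else: p,d=camera(n); W=world(n,d)
    x,y,z=W[...,0],W[...,1],W[...,2]
    k=(np.hypot(x-.5638,y-.3302)<.047)&(z>.08)&(z<.125)
    q=W[k]; g=np.full((20,20),-1.); i=((q[:,0]-.5138)/.005).astype(int); j=((q[:,1]-.2802)/.005).astype(int); np.maximum.at(g,(i,j),q[:,2]*1000)
    print(n)
    for r in g[::-1]: print("".join(" " if v<0 else "." if v<90 else "+" if v<96 else "#" for v in r[::-1]))
    print("lip",rect(W,np.hypot(x-.35,y-.268)<.06,.066,.085),"bk low",rect(W,np.hypot(x-.35,y-.268)<.022,.0,.03))
E
```

```text
top in jar pts 5 []
side in jar pts 34 [[543.0, 367.0, 110.0, 4], [577.0, 289.0, 99.0, 4]]
(array([505.3068714 ,  99.49631872, 278.78267937]), np.float64(130.07466331330892))
wrist
         .#         
        .+#         
        ..          
         ..         
         .          
         ..         
          .         
                   #
                    
                    
                    
                    
                    
                    
                    
                    
                    
                    
                    
                    
lip (684, array([350.3, 267.3]), array([66.5, 67.4]), 11.8, np.float64(72.4), array([349.8, 268.9,  72.4])) bk low (64, array([342.3, 283.9]), array([24.7,  8.2]), 33.2, np.float64(5.4), array([342.5, 283.9,   5.4]))
top
                    
                    
    #               
  ##                
  #                 
 ##                 
 #..                
 #+.                
##+..               
#.+..               
#.+.+               
##+...              
##....              
 #....              
 ##....             
  #..+.             
   #+...            
    #..             
                    
                    
lip (23, array([344.4, 297.3]), array([36.2,  6. ]), 13.5, np.float64(73.3), array([345. , 297.4,  73.3])) bk low None
```

Request:
servo_tool --rows '[{"offset": [0.5, -0.22, 0], "yaw": 0, "claw": 0}, {"offset": [1, -0.45, 0], "yaw": 0, "claw": 0}, {"offset": [1, -0.45, 0], "yaw": 0, "claw": 0}]'

```text
time: 75.1
ee_pos: [0.4565, -0.0021, 0.28]
tcp_rot: [-179.9, 0.0, -140.2]
wrist_force: [0.6, 0.3, 0.1]
opening: 0.0855
grasp_force: 0.0
```

Request:
servo_tool --rows '[{"offset": [0.5, -0.22, 0], "yaw": 0, "claw": 0}, {"offset": [1, -0.45, 0], "yaw": 0, "claw": 0}, {"offset": [1, -0.45, 0], "yaw": 0, "claw": 0}, {"offset": [1, -0.45, 0], "yaw": 0, "claw": 0}]'

```text
time: 75.6
ee_pos: [0.4103, -0.0985, 0.2793]
tcp_rot: [180.0, 0.0, -140.0]
wrist_force: [0.1, 1.3, 0.2]
opening: 0.0857
grasp_force: 0.0
```

```bash
python3 - <<'E'
from h import *
print(cur()[:2])
p,d=camera("top"); W=world("top",d); x,y,z=W[...,0],W[...,1],W[...,2]
k=(np.hypot(x-.5638,y-.3302)<.047)&(z>.08)&(z<.125); r,c=np.where(k); 
for a in range(r.min(),r.max()+1): print("".join(" " if not k[a,b] else "." if z[a,b]<.09 else "+" if z[a,b]<.096 else "#" if z[a,b]<.104 else "H" for b in range(c.min(),c.max()+1)), p[a,c.min():c.max()+1,0][::3])
print("lip",rect(W,np.hypot(x-.35,y-.268)<.06,.066,.085),"in",rect(W,np.hypot(x-.35,y-.268)<.024,.0,.03))
E
python3 balls.py | grep small | grep -vE "\[ *[0-9]+\. +-"
```

```text
(array([410.31010519, -98.53677876, 279.30344414]), np.float64(129.99179295681628))
                  H               [106 103 119 156  59  60  64  80 139 105 109]
            HHHHHHHHHHHH          [107 107 137  63  60  65  62  61 117 120 109]
         HHHH  HHH# ##HHH         [107 109 123  60  63  62  63  65  63 151 105]
        HHHHHH###+#+++.++#H       [103 142  64  62  63  61  62  75  75 107  94]
          HHH + ...+.......+      [105 161  61  62  62  64  80  99  97  82 118]
       H   ##+ .............+     [109  84  62  62  62  76 126 127 126 103 155]
    HHHHH##++........+.....+..    [131  60  60  60  63 115 164 163 164 129 147]
    HHHH #+ ...................   [159  60  61  59 103 163 164 163 161 161 135]
   HHHH#++.....................   [146  63  60  63 149 165 163 161 161 161 163]
   H H##++...........+..........  [ 87  59  61  72 162 161 161 163 163 163 163]
 H  H##+ .......................  [ 61  62  59 102 163 162 163 162 162 162 161]
  H  # .................+.......  [ 60  60  58 140 163 162 161 161 162 162 162]
 HH # +...+.......+.............  [ 60  59  61 139 160 1
[... 1183 characters left out ...]
 70  93 140 163 103  86 161 163 131  67]
    H#.........###+#.....##       [ 99 114  63 141 161 127  70 161 162 145  61]
     H#+.........+..... .         [ 79 149  64 138 162 162 112 154 161  80  62]
      H#.....+...#####..          [ 80 109 107 129 155 164 169 132 148  65  61]
        #+.+.....#####            [ 79  71 141 111 141 165 171 148 123  63  63]
           ......#H               [ 85  54  74 132 147 163 163 155  60  63  64]
lip (120, array([351.5, 267.4]), array([66.9, 65.6]), 87.3, np.float64(73.2), array([351.1, 271.3,  73.2])) in (164, array([350.1, 272.9]), array([37.9, 43.2]), 89.3, np.float64(5.4), array([350.7, 272.5,   5.4]))
  small [345. 240.  21.] 9 0.03 [79. 94. 85.]
```

Request:
servo_tool --rows '[{"offset": [-0.5, 0.3, 0], "yaw": 0, "claw": 0}, {"offset": [-1, 0.573, 0], "yaw": 0, "claw": 0}, {"offset": [-1, 0.573, 0], "yaw": 0, "claw": 0}]'

```text
time: 76.12
ee_pos: [0.4505, 0.013, 0.2786]
tcp_rot: [179.9, -0.0, -139.6]
wrist_force: [-0.2, -1.5, 0.1]
opening: 0.0853
grasp_force: 0.0
```

Request:
servo_tool --rows '[{"offset": [-0.5, 0.3, 0], "yaw": 0, "claw": 0}, {"offset": [-1, 0.573, 0], "yaw": 0, "claw": 0}, {"offset": [-1, 0.573, 0], "yaw": 0, "claw": 0}]'

```text
time: 76.5
ee_pos: [0.4899, 0.1202, 0.2782]
tcp_rot: [179.9, -0.1, -139.7]
wrist_force: [-0.4, 0.3, 0.1]
opening: 0.0853
grasp_force: 0.0
```

Request:
servo_tool --rows '[{"offset": [-0.5, 0.3, 0], "yaw": 0, "claw": 0}, {"offset": [-1, 0.573, 0], "yaw": 0, "claw": 0}, {"offset": [-1, 0.573, 0], "yaw": 0, "claw": 0}]'

```text
time: 76.88
ee_pos: [0.5296, 0.2275, 0.2775]
tcp_rot: [180.0, -0.1, -139.8]
wrist_force: [-0.0, -0.5, -0.9]
opening: 0.0852
grasp_force: 0.0
```

Request:
servo_tool --rows '[{"offset": [-0.5, 0.3, 0], "yaw": 0, "claw": 0}, {"offset": [-0.9, 0.573, 0], "yaw": 0, "claw": 0}, {"offset": [-0.9, 0.573, 0], "yaw": 0, "claw": 0}, {"offset": [-0.9, 0.573, 0], "yaw": 0, "claw": 0}]'

```text
time: 77.38
ee_pos: [0.5612, 0.3259, 0.2796]
tcp_rot: [-180.0, -0.0, -140.0]
wrist_force: [-0.0, -0.1, 0.4]
opening: 0.086
grasp_force: 0.0
```

```bash
python3 - <<'E'
from h import *
print(cur()[:2])
p,d,W=wristW(); x,y,z=W[...,0],W[...,1],W[...,2]
k=(np.hypot(x-.5638,y-.3302)<.047)&(z>.08)&(z<.125)
q=W[k]; g=np.full((25,25),-1.); i=((q[:,0]-.5138)/.004).astype(int); j=((q[:,1]-.2802)/.004).astype(int); np.maximum.at(g,(i,j),q[:,2]*1000)
for r in g[::-1]: print("".join(" " if v<0 else "." if v<91 else "+" if v<97 else "#" if v<104 else "H" for v in r[::-1]))
E
```

```text
(array([561.23964659, 325.86603829, 279.57402176]), np.float64(129.9735348184032))
          H+#            
       HHHHHHHHHH        
     HHHH.......HHH      
    HHH...........HH     
   HH#.............HH    
  HH................HH   
  HH.................HH  
 HH...................H  
 H..................##HH 
 H.................####+ 
HH.........##+.....##H#H 
HH........####+....##### 
HH........####+.....###. 
HH........####+..##....  
HH.........##+...###+..  
 H..............#####..  
 H......####+...#####.   
 HH.....#####....###..   
  H.....#####...####.    
  HH.....####...####     
   HH.....####.#####     
    HH....#####.###      
     HHH..#####          
       HH.####
```

All six balls are in the jar and the beaker, scanner, knob and packs are as asked, so I hand in the job.

```bash
python3 -c "
from h import *
print(job_done())"
```

```text
the job is handed in; nothing more can be done
None
```

The job is handed in: by my measurements the timer is at its zero stop, I held the scanner on the white then the red label (no blue pack was there; nothing confirmed a read) and stood it back on its pad, all six balls are in the jar, and the empty beaker is upright on its mat; on the way the beaker slipped once and two balls rolled out, which I picked up and put in the jar.

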